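# Weigh and stow carving-wax blanks

## Task

On this jeweller's bench, find out which of the two look-alike hexagonal wax blanks is the sound one: set them on opposite pans of the balance, let go and let it come to rest. Stow the heavier one in the tote's square compartment and put the lighter, hollow one into the round remelt tin, and lay every wax bar that is on the bench flat in the tote compartment that fits its length. Do not knock over the glass jar or the mug.

Things in the scene. Friction and masses are not known exactly. Their poses are not given: they have to be found in the camera images.
- bar_60: straight bar of dark green carving wax, 60 mm long (own x), 30 mm wide (own y), 40 mm tall (own z), about 72 g; origin at the middle of the solid, 20 mm above what it stands on. May be absent
- bar_78: straight bar of dark green carving wax, 78 mm long (own x), 30 mm wide (own y), 40 mm tall (own z), about 94 g; origin at the middle of the solid, 20 mm above what it stands on. May be absent
- bar_96: straight bar of dark green carving wax, 96 mm long (own x), 30 mm wide (own y), 40 mm tall (own z), about 115 g; origin at the middle of the solid, 20 mm above what it stands on. May be absent
- bar_114: straight bar of dark green carving wax, 114 mm long (own x), 30 mm wide (own y), 40 mm tall (own z), about 137 g; origin at the middle of the solid, 20 mm above what it stands on. May be absent
- hex_a: hexagonal block of dark green carving wax, 56 mm across flats (65 mm across corners), 40 mm tall (own z); flats face own x and every 60 degrees from it; origin at the middle of the solid, 20 mm above what it stands on. Exactly two of hex_a, hex_b, hex_c are present (the third is absent); they look alike but one has a void inside and is at least 12 g lighter; weights lie between 40 and 120 g
- hex_b: hexagonal block of dark green carving wax, 56 mm across flats (65 mm across corners), 40 mm tall (own z); flats face own x and every 60 degrees from it; origin at the middle of the solid, 20 mm above what it stands on. Exactly two of hex_a, hex_b, hex_c are present (the third is absent); they look alike but one has a void inside and is at least 12 g lighter; weights lie between 40 and 120 g
- hex_c: hexagonal block of dark green carving wax, 56 mm across flats (65 mm across corners), 40 mm tall (own z); flats face own x and every 60 degrees from it; origin at the middle of the solid, 20 mm above what it stands on. Exactly two of hex_a, hex_b, hex_c are present (the third is absent); they look alike but one has a void inside and is at least 12 g lighter; weights lie between 40 and 120 g
- cell_60 (a point): middle of the floor of the tote compartment for the 60 mm bar: 74 mm long (along the tote's x) by 52 mm wide (along the tote's y) inside; the floor is 5 mm above the bench; z up
- cell_78 (a point): middle of the floor of the tote compartment for the 78 mm bar: 92 mm long (along the tote's x) by 52 mm wide (along the tote's y) inside; the floor is 5 mm above the bench; z up
- cell_96 (a point): middle of the floor of the tote compartment for the 96 mm bar: 110 mm long (along the tote's x) by 52 mm wide (along the tote's y) inside; the floor is 5 mm above the bench; z up
- cell_114 (a point): middle of the floor of the tote compartment for the 114 mm bar: 128 mm long (along the tote's x) by 52 mm wide (along the tote's y) inside; the floor is 5 mm above the bench; z up
- cell_hex (a point): middle of the floor of the tote's square compartment for the hexagonal blank, 78 by 78 mm inside; floor 5 mm above the bench
- tote: shallow open plywood tote fixed to the bench, 220 mm (own x) by 206 mm (own y), all walls and dividers 6 mm thick with tops 20 mm above the bench (compartments 15 mm deep); origin at the centre of its underside. Two rows of two long compartments, one per bar length, and a third row with the square one and one filled by a closed steel tin 30 mm high
- pan_left_top (a point): centre of the upper face of the balance's left flat brass pan (the one towards the balance's own +y), 100 mm across with a rim 3 mm thick that stands 4 mm above that face; 63 mm above the bench when level; stays horizontal as it rises or sinks up to 12 mm
- pan_right_top (a point): centre of the upper face of the balance's right flat brass pan (the one towards the balance's own -y), 100 mm across with a rim 3 mm thick that stands 4 mm above that face; 63 mm above the bench when level; stays horizontal as it rises or sinks up to 12 mm
- pan_left (a joint): height of the left pan above level, m, -0.012 to +0.012; the right pan always stands as far the other way. A weak spring levels the empty balance. Negative: left side heavier; with both blanks on it goes nearly to its stop within about 2 s
- balance: grey equal-arm balance fixed to the bench, base 85 mm (own x) by 200 mm (own y), 28 mm high, pans 150 mm apart along own y; a thin upright column and pointer card at its middle, up to 50 mm wide (own y) and 115 mm high, between the pans; origin under its centre
- tin_floor (a point): centre of the inner floor (3 mm above the bench) of the remelt tin, a round shallow open steel tin fixed to the bench, 102 mm across inside at the floor, 120 mm over its rim, rim 22 mm above the bench
- glass_jar: amber glass jar standing on the bench, 64 mm across, 90 mm high; origin at the centre of its underside, z up its axis
- mug: white mug standing on the bench, 72 mm across, 85 mm high, handle at own +y; origin at the centre of its underside, z up its axis
Not all that is in view belongs to the job. What is shaped like the hex_a but blue or pink is not meant.

How it is judged (in metres and radians):
On the way:
1. the two hexagonal blanks lie on opposite pans, let go of, and the balance has come to rest tipped to the heavier side (((horizontal distance between hex_a and pan_left_top below 0.045 m and z of hex_a in the frame of pan_left_top between 0.005 and 0.036 m) or (horizontal distance between hex_b and pan_left_top below 0.045 m and z of hex_b in the frame of pan_left_top between 0.005 and 0.036 m) or (horizontal distance between hex_c and pan_left_top below 0.045 m and z of hex_c in the frame of pan_left_top between 0.005 and 0.036 m)) and ((horizontal distance between hex_a and pan_right_top below 0.045 m and z of hex_a in the frame of pan_right_top between 0.005 and 0.036 m) or (horizontal distance between hex_b and pan_right_top below 0.045 m and z of hex_b in the frame of pan_right_top between 0.005 and 0.036 m) or (horizontal distance between hex_c and pan_right_top below 0.045 m and z of hex_c in the frame of pan_right_top between 0.005 and 0.036 m)) and (value of joint pan_left above 0.006 m or value of joint pan_left below -0.006 m) and velocity of joint pan_left between -0.01 and 0.01 m/s and contact force between the fingers and anything else below 0.3 N), for 0.3 s.
At the end, for the whole second after the job is handed in: heavier blank in the square compartment (middle within 23 mm of its middle each way, under 36 mm up), lighter in the tin (within 37 mm, under 45 mm up), each bar flat in its own compartment (middle within 9.5 mm lengthwise, 13.5 mm across, under 24 mm up); all at rest (x of bar_60 in the frame of cell_60 between -0.0095 and 0.0095 m and y of bar_60 in the frame of cell_60 between -0.0135 and 0.0135 m and z of bar_60 in the frame of cell_60 between 0.005 and 0.024 m and x of bar_78 in the frame of cell_78 between -0.0095 and 0.0095 m and y of bar_78 in the frame of cell_78 between -0.0135 and 0.0135 m and z of bar_78 in the frame of cell_78 between 0.005 and 0.024 m and x of bar_96 in the frame of cell_96 between -0.0095 and 0.0095 m and y of bar_96 in the frame of cell_96 between -0.0135 and 0.0135 m and z of bar_96 in the frame of cell_96 between 0.005 and 0.024 m and x of bar_114 in the frame of cell_114 between -0.0095 and 0.0095 m and y of bar_114 in the frame of cell_114 between -0.0135 and 0.0135 m and z of bar_114 in the frame of cell_114 between 0.005 and 0.024 m and x of hex_a in the frame of cell_hex between -0.023 and 0.023 m and y of hex_a in the frame of cell_hex between -0.023 and 0.023 m and z of hex_a in the frame of cell_hex between 0.005 and 0.036 m and horizontal distance between hex_c and tin_floor below 0.037 m and z of hex_c in the frame of tin_floor between 0.005 and 0.045 m and ((x of hex_b in the frame of cell_hex between -0.023 and 0.023 m and y of hex_b in the frame of cell_hex between -0.023 and 0.023 m and z of hex_b in the frame of cell_hex between 0.005 and 0.036 m) or (horizontal distance between hex_b and tin_floor below 0.037 m and z of hex_b in the frame of tin_floor between 0.005 and 0.045 m)) and ((x of hex_a in the frame of cell_hex between -0.023 and 0.023 m and y of hex_a in the frame of cell_hex between -0.023 and 0.023 m and z of hex_a in the frame of cell_hex between 0.005 and 0.036 m) or (x of hex_b in the frame of cell_hex between -0.023 and 0.023 m and y of hex_b in the frame of cell_hex between -0.023 and 0.023 m and z of hex_b in the frame of cell_hex between 0.005 and 0.036 m) or (x of hex_c in the frame of cell_hex between -0.023 and 0.023 m and y of hex_c in the frame of cell_hex between -0.023 and 0.023 m and z of hex_c in the frame of cell_hex between 0.005 and 0.036 m)) and ((horizontal distance between hex_a and tin_floor below 0.037 m and z of hex_a in the frame of tin_floor between 0.005 and 0.045 m) or (horizontal distance between hex_b and tin_floor below 0.037 m and z of hex_b in the frame of tin_floor between 0.005 and 0.045 m) or (horizontal distance between hex_c and tin_floor below 0.037 m and z of hex_c in the frame of tin_floor between 0.005 and 0.045 m)) and linear speed of each of hex_a, hex_b, hex_c, bar_60, bar_78, bar_96, bar_114 below 0.02 m/s); the robot touches nothing.
It fails at once if the glass jar is knocked over (angle between glass_jar's own z axis and vertical above 0.5 rad).
It fails at once if the mug is knocked over (angle between mug's own z axis and vertical above 0.5 rad).
Of hex_a, hex_b, hex_c only 2 to 2 are there at a start; the rules pass over those that are not, and their reading is None.
Of bar_60, bar_78, bar_96, bar_114 only 2 to 4 are there at a start; the rules pass over those that are not, and their reading is None.
At some moment in a run one of bar_60, bar_78, bar_96, bar_114 may be knocked a few centimetres aside while the robot is not near it.
Once in a run the grip may slacken for a moment while it holds something.
It also fails if it takes over 210 s, if anything falls off the work surface, if the arm or the gripper's body presses on something with over 40 N, if the wrist force passes 120 N, or if a joint passes its speed limit or range.

## Robot

A 6-joint arm with a two-finger parallel gripper is mounted at the origin on the work surface. World frame = base frame: x ahead of the robot, y to its left, z up, the work surface at z = 0. Lengths are in mm, angles in degrees, forces in N, time in s.
With the tool pointing down it reaches from about 350 to 850 mm from the base axis. Payload 8.1 kg.
Tool frame: the origin (TCP) lies midway between the tips of the shut fingers; the grasp point (between the pads) lies 19 mm behind it; z points along the fingers, y is the line along which they close (so a half turn about z gives the same grasp; the last joint's range is limited). The gripper opens to 85 mm and grips with 20 to 120 N. Pads are 22 mm wide; open, the fingers measure 114 mm over their backs; the gripper's body (76 mm by 85 mm) begins 54 mm behind the grasp point. The pads swing forward as they close: fully open they stand 13 mm farther back than shut.
Start: joints at [-69.294, 7.471, 85.268, -0, 87.261, -4.893], TCP at [259.269, -541.096, 204.792] pointing down, gripper open.
Joint ranges: [-169.43, 169.43], [-51.17, 129.36], [1.28, 143.12], [-76.62, 256.62], [0, 156.53], [-152.29, 152.29]. Speed limits (degrees/s): [136.94, 136.94, 159.86, 180, 180, 180].

## Interface

Orientations are given as [roll, pitch, yaw] about the fixed x, y, z axes, in that order (R = Rz(yaw) Ry(pitch) Rx(roll)).
In Python, from bench import r gives the robot as it stands. The module is installed in compiled form; this text tells all that it offers.
- The arm moves only by the tool jog_arm, never from a script. Its argument "rows" is a list of rows, each a list of 2 entries, a list of its own where there are three numbers: the shift along the tool's x, y, z in mm, then the turn, a rotation vector about the tool's x, y, z in rad. A call has 1 to 10 rows; each row is the pose to reach, as a shift and turn from the pose commanded when the call began, along the tool's axes at that moment; what a row does not reach only later rows make up. A row lasts 1/10 s, in which the tool goes at most 50 mm and 8.59 degrees, less where a joint would pass 70% of its speed; a pose out of reach is approached as far as the arm can. A call with a gripper value outside its range is refused whole. "grip" is the finger opening in mm, from 0 to 85.4, set as the call begins (left out, the last holds). The fingers move at their own pace and stop on an object; "force" is the grip in N (left out, the last holds). Time passes only in rows, so rows that repeat a pose let the fingers close. It gives the time, the measured TCP pose, the force, the opening and the grip force at its end, in the units of the state.
- r.sense(): the state, without advancing time (a new reading comes with each control period).
- r.snapshot(name): name is "scene" or "top" or "wrist"; returns (picture, depth): 480x640x3 uint8, blue, green, red; 480x640 float32, mm along the optical axis (not along the pixel's ray), 0 where there is no reading.
- r.camera_params(name): a dict with "fx", "fy", "cx", "cy" (pixels), "dist_coeffs" ([k1, k2, p1, p2, k3] as OpenCV has them; the pictures are not rectified), "pose" (4x4, takes a point from camera to world coordinates); the wrist camera has in their place "tool_from_camera" (4x4, takes a point from camera to tool coordinates, whose origin is the TCP and whose axes are the flange's). Camera axes: x right, y down, z forward; pixel columns grow to the right and rows downward; lengths in mm; the calibration is good to about 2 mm. A picture is of the moment at which its call begins: read the wrist's pose just before it. camera_params takes no time and is no camera call.
- r.hand_in(): hands the job in; it is judged then, once.
The state is a dict: "time": time; "joint_pos": joint angles; "qd": joint speeds; "joint_efforts": joint torques, N m; "tool_pos": TCP position; "tcp_rot": TCP orientation; "ft_force": force on the tool from outside, world axes, zero at the start; "wrist_torque": the same for the moment, N m; "finger_gap": finger opening in mm; "grip_force": force on a finger pad.
Only numpy, scipy, OpenCV 4.12 (cv2) and the standard library are available. Lean on these libraries where they do the work, as an engineer would, in place of code of your own. Each camera call takes 0.05 s, during which the arm holds its last target. There are 200 camera calls.

## Working session

There is one attempt and no reset: what is moved stays moved. The work goes in short steps, Python scripts to look and compute and a tool call to move; the robot and the scene stay as the last step left them, time stands still between calls to the robot, and variables do not carry over. Pictures are saved under pics/ and viewed, at most 14 in all, crops included, and the job is handed in when it is done.

Besides the shell and the picture viewer there is one more tool, called after "Emit:" as name(argument=value, ...) on one line, values as JSON. jog_arm: Moves the arm, as the interface text tells. Its arguments: {"type":"object","properties":{"rows":{"type":"array"},"grip":{"type":"number"},"force":{"type":"number"}},"required":["rows"]}

```bash
mkdir -p pics
python3 - <<'E'
from bench import r
import cv2,numpy as np
s=r.sense();print(s)
for n in("scene","top"):
    p,d=r.snapshot(n);cv2.imwrite(f"pics/{n}0.png",p);np.save(f"pics/{n}0.npy",d);c=r.camera_params(n);print(n,c)
    print((d>0).mean())
print(r.camera_params("wrist"))
E
```

```text
{'time': 0.0, 'joint_pos': array([-6.92938472e+01,  7.51794732e+00,  8.53320328e+01, -7.06476375e-04,
        8.72613895e+01, -4.89233579e+00]), 'qd': array([ 0.02221229,  0.00805452, -0.06488917, -0.04206795,  0.14487404,
       -0.02294089]), 'joint_efforts': array([-7.83723663e-04, -5.69404793e+01, -5.00550914e+01, -4.26127663e-04,
        1.48858828e-02,  2.52507715e-05]), 'tool_pos': array([ 259.03777636, -540.50814539,  203.68850243]), 'tcp_rot': array([-1.79888976e+02, -8.79496610e-03,  2.55985145e+01]), 'ft_force': array([ 0.1203593 , -0.37463794, -0.60596217]), 'wrist_torque': array([ 0.03183806, -0.03749882,  0.00538393]), 'grip_force': 0.0, 'finger_gap': 85.63414951450802}
scene {'fx': 501.951271656965, 'fy': 501.951271656965, 'cx': 320.28297977420834, 'cy': 242.67892991267178, 'dist_coeffs': array([-0.03754355,  0.        ,  0.        ,  0.        ,  0.        ]), 'pose': array([[-4.22901004e-01,  6.51118431e-01, -6.30237676e-01,
         1.22801332e+03],
       [ 9.06149954e-01,  3.09121951e-01, -2.88679545e-01,
         3.37860202e+02],
       [ 6.85572740e-03, -6.93172
[... 573 characters left out ...]
 -9.95897592e-01,
         1.03677998e+03],
       [ 0.00000000e+00,  0.00000000e+00,  0.00000000e+00,
         1.00000000e+00]])}
0.996162109375
{'fx': 427.56570956680775, 'fy': 427.56570956680775, 'cx': 322.3493776518793, 'cy': 245.34198987953195, 'dist_coeffs': array([-0.02673613,  0.        ,  0.        ,  0.        ,  0.        ]), 'tool_from_camera': array([[ 1.19662751e-03, -9.56148222e-01, -2.92880771e-01,
         7.54904108e+01],
       [ 9.99998409e-01,  1.53156116e-03, -9.14276039e-04,
        -6.18147500e-03],
       [ 1.32274822e-03, -2.92879211e-01,  9.56148534e-01,
        -1.69202968e+02],
       [ 0.00000000e+00,  0.00000000e+00,  0.00000000e+00,
         1.00000000e+00]])}
```

View pics/top0.png

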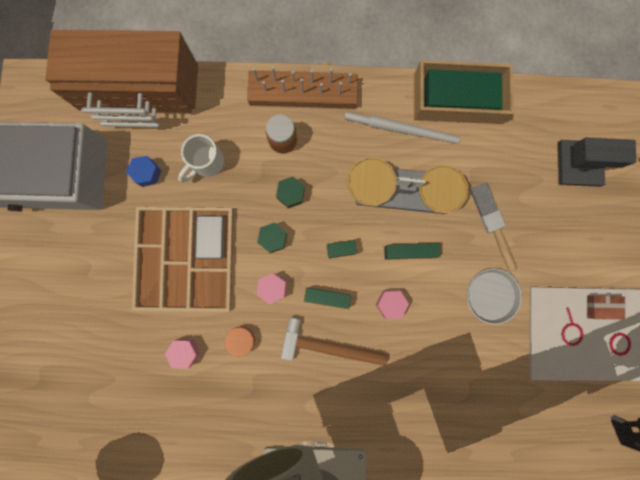

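View pics/scene0.png

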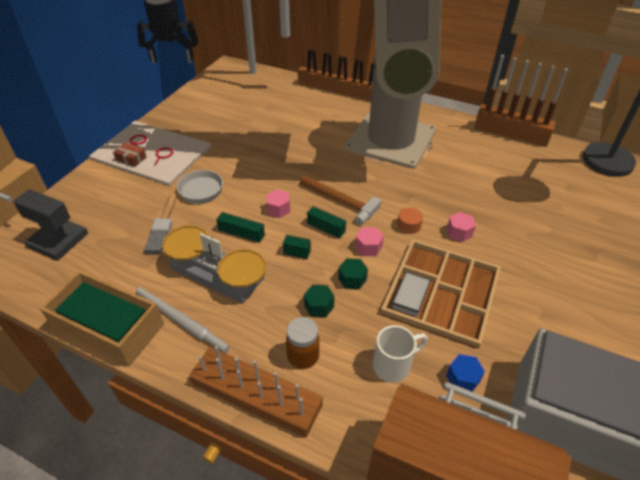

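Top view: dark green hexes are at (291,192) and (272,238). The dark green bars are at (342,249), (328,298) and (413,251). Pans are at (373,183) and (444,189), the tin at (494,296), the tote at (183,259), the jar at (281,133) and the mug at (202,156). The blue and pink hexes, the orange disc and the green felt tray at (463,90) are distractors. The hexes and bars I want are the only loose dark-green solids of the right shape.

```bash
cat > h.py <<'E'
from bench import r
import cv2,numpy as np
from scipy.spatial.transform import Rotation as R
def T_of(name,s=None):
    c=r.camera_params(name)
    if name!="wrist": return c,c["pose"]
    T=np.eye(4);T[:3,:3]=R.from_euler('xyz',s["tcp_rot"],degrees=True).as_matrix();T[:3,3]=s["tool_pos"]
    return c,T@c["tool_from_camera"]
def rays(c,T,px):
    K=np.array([[c["fx"],0,c["cx"]],[0,c["fy"],c["cy"]],[0,0,1]])
    u=cv2.undistortPoints(np.float32(px).reshape(-1,1,2),K,c["dist_coeffs"]).reshape(-1,2)
    d=np.c_[u,np.ones(len(u))]
    return T[:3,3],d@T[:3,:3].T
def plane(c,T,px,z):
    o,d=rays(c,T,px);return o+d*((z-o[2])/d[:,2])[:,None]
def cloud(c,T,depth):
    v,u=np.mgrid[0:480,0:640];o,d=rays(c,T,np.stack([u,v],-1).reshape(-1,2))
    return (o+d*depth.reshape(-1,1)).reshape(480,640,3)
def snap(name,save=None):
    s=r.sense();p,d=r.snapshot(name);c,T=T_of(name,s)
    if save: cv2.imwrite(f"pics/{save}.png",p)
    return p,d,c,T
def green(p):
    h=cv2.cvtColor(p,cv2.COLOR_BGR2HSV)
    m=cv2.inRange(h,(60,70,8),(95,255,110))
    return cv2.morphologyEx(m,cv2.MORPH_OPEN,np.ones((3,3)))
def tops(p,d,c,T,mask,zlo,zhi,amin=60):
    X=cloud(c,T,d);n,l,st,ce=cv2.connectedComponentsWithStats(mask)
    out=[]
    for i in range(1,n):
        if st[i,4]<amin: continue
        q=X[(l==i)];q=q[(q[:,2]>zlo)&(q[:,2]<zhi)]
        if len(q)<amin//2: continue
        zt=np.median(q[q[:,2]>np.percentile(q[:,2],60)][:,2]); q=q[abs(q[:,2]-zt)<5]
        rc=cv2.minAreaRect(np.float32(q[:,:2]));(w,hh),a=rc[1],rc[2]
        if w<hh: w,hh,a=hh,w,a+90
        out.append((ce[i].round(),np.round(rc[0],1),round(zt,1),np.round([w,hh],1),round((a+90)%180-90,1)))
    return out
E
cat > m.py <<'E'
from h import *
for n in("top","scene"):
    p=cv2.imread(f"pics/{n}0.png");d=np.load(f"pics/{n}0.npy");c,T=T_of(n);X=cloud(c,T,d)
    print(n);[print(" g",*o) for o in tops(p,d,c,T,green(p),28,60)]
    h=cv2.cvtColor(p,cv2.COLOR_BGR2HSV)
    y=cv2.morphologyEx(cv2.inRange(h,(15,130,120),(30,255,255)),cv2.MORPH_OPEN,np.ones((5,5)))
    y[(X[...,2]<50)|(X[...,2]>80)]=0
    [print(" pan",*o) for o in tops(p,d,c,T,y,50,80,200)]
    ob=((X[...,2]>30)).astype(np.uint8)*255
    m=((X[...,2]>12)&(X[...,2]<35)).astype(np.uint8)
    if n=="top":
        reg={"tote":(125,200,240,318),"tin":(462,262,526,330)}
        for k,(a,b,e,f) in reg.items():
            q=X[b:f,a:e][m[b:f,a:e]>0];rc=cv2.minAreaRect(np.float32(q[:,:2]));print(k,rc,cv2.boxPoints(rc).round(1).tolist(),np.median(q[:,2]))
        for k,(u,v) in {"bench":(300,270),"totefloor":(150,280),"jar":(281,126),"mug":(200,140),"tinfloor":(494,296)}.items(): print(k,X[v-3:v+4,u-3:u+4].reshape(-1,3).mean(0).round(1))
E
python3 m.py
```

```text
top
 g [463.  89.] [ 881.  -298.6] 59.6 [159.4  80.1] 90.0
 g [290. 191.] [648.3  68.2] 41.6 [54.5 50.8] 1.9
 g [272. 237.] [549.8 103.4] 41.8 [52.8 52.4] -86.4
 g [341. 248.] [531.2 -43.2] 41.6 [54.3 24.9] -81.9
 g [413. 251.] [ 531.3 -192.5] 41.5 [109.8  25.6] -86.6
 g [328. 298.] [428.7 -17. ] 41.5 [89.5 24.2] 82.0
 pan [371. 181.] [ 669.8 -100.5] 65.1 [99.5 97.4] 1.5
 pan [444. 189.] [ 658.1 -251.9] 65.0 [100.3  95.9] -20.0
tote ((501.3795471191406, 294.885986328125), (220.80789184570312, 209.10743713378906), 1.0468404293060303) [[389.1000061035156, 397.3999938964844], [392.8999938964844, 188.3000030517578], [613.7000122070312, 192.39999389648438], [609.9000244140625, 401.3999938964844]] 21.165523533596286
tin ((441.6373596191406, -378.45257568359375), (117.65079498291016, 129.381591796875), 20.225732803344727) [[364.1000061035156, -338.1000061035156], [408.79998779296875, -459.5], [519.2000122070312, -418.79998779296875], [474.5, -297.3999938964844]] 19.240067399414386
bench [4.846e+02 4.310e+01 1.000e-01]
totefloor [453.2 365.    5.2]
jar [760.5  85.2 129.2]
mug [748.6 259.6  58.2]
tinfloor [ 439.5 -380.5    2.5]
scene
 g [326. 222.] [429.4 -12.7] 41.3 [90.7 28.4] 82.0
 g [240. 227.] [ 532. -190.] 41.1 [110.5  27.2] -86.1
 g [296. 247.] [532.6 -39.4] 41.2 [56.4 27.3] -81.1
 g [352. 273.] [553.7 106.8] 41.2 [55.8 52.4] 48.7
 g [100. 311.] [ 879.5 -298.1] 59.5 [160.8  79.9] 89.8
 g [319. 300.] [650.6  70.9] 41.1 [56.2 55.3] -73.9
 pan [183. 242.] [ 659.  -253.9] 65.2 [103.5  91.1] 17.9
 pan [242. 267.] [668.  -99.7] 65.2 [102.5  98.6] 29.3
 pan [ 78. 289.] [ 878.9 -326.2] 70.4 [151.  111.8] 89.6
```

```bash
cat > to.py <<'E'
# usage: to.py x y z yaw [x y z yaw ...] -> tool-frame shift (mm) and turn about tool z (rad) from the pose now
import sys
from h import *
s=r.sense();M=R.from_euler('xyz',s["tcp_rot"],degrees=True)
a=np.array(sys.argv[1:],float).reshape(-1,4)
for x,y,z,w in a:
    v=(M.inv()*R.from_euler('xyz',[180,0,w],degrees=True)).as_rotvec()
    print(np.round(M.inv().apply(np.array([x,y,z])-s["tool_pos"]),1),np.round(v,3))
print(s["tool_pos"].round(1),s["tcp_rot"].round(1),round(s["time"],1),s["finger_gap"].round(1),s["grip_force"])
E
python3 to.py 600 125 230 90
```

```text
[ 595.  -453.   -25.3] [-1.000e-03 -1.000e-03 -1.124e+00]Traceback (most recent call last):
  File "to.py", line 9, in <module>
    print(s["tool_pos"].round(1),s["tcp_rot"].round(1),round(s["time"],1),s["finger_gap"].round(1),s["grip_force"])
                                                                          ^^^^^^^^^^^^^^^^^^^^^
AttributeError: 'float' object has no attribute 'round'
```

Emit:
jog_arm(rows=[[[595,-453,-25],[0,0,-1.124]],[[595,-453,-25],[0,0,-1.124]],[[595,-453,-25],[0,0,-1.124]],[[595,-453,-25],[0,0,-1.124]],[[595,-453,-25],[0,0,-1.124]],[[595,-453,-25],[0,0,-1.124]],[[595,-453,-25],[0,0,-1.124]],[[595,-453,-25],[0,0,-1.124]],[[595,-453,-25],[0,0,-1.124]],[[595,-453,-25],[0,0,-1.124]]], grip=85)

```text
time: 1.1
tool_pos: [487.4, -94.3, 221.4]
tcp_rot: [-180.0, 0.0, 90.0]
ft_force: [1.0, -0.4, 0.9]
finger_gap: 85.0
grip_force: 0.0
```

```bash
sed -i 's/s\["finger_gap"\].round(1)/round(float(s["finger_gap"]),1)/' to.py; python3 to.py 600 125 230 90
```

```text
[219.2 112.6  -8.6] [-0.  0.  0.]
[487.4 -94.3 221.4] [-180.    0.   90.] 1.1 85.0 0.0
```

Emit:
jog_arm(rows=[[[219,113,-9],[0,0,0]],[[219,113,-9],[0,0,0]],[[219,113,-9],[0,0,0]],[[219,113,-9],[0,0,0]],[[219,113,-9],[0,0,0]],[[219,113,-9],[0,0,0]],[[219,113,-9],[0,0,0]],[[219,113,-9],[0,0,0]]])

```text
time: 1.9
tool_pos: [599.6, 121.8, 230.1]
tcp_rot: [-179.9, 0.0, 90.0]
ft_force: [0.6, -0.5, -0.9]
finger_gap: 84.9
grip_force: 0.0
```

```bash
cat > hexm.py <<'E'
# hexes in the wrist view: edge directions of the top face (from outline on plane z) -> flat normals mod 60
import sys
from h import *
p,d,c,T=snap("wrist",sys.argv[1]);zlo,zhi=float(sys.argv[2]),float(sys.argv[3])
X=cloud(c,T,d);g=green(p);g[(X[...,2]<zlo)|(X[...,2]>zhi)]=0
for k in cv2.findContours(g,cv2.RETR_EXTERNAL,cv2.CHAIN_APPROX_NONE)[0]:
    if cv2.contourArea(k)<800: continue
    m=np.zeros_like(g);cv2.drawContours(m,[k],-1,1,-1);zt=np.median(X[...,2][(m>0)&(g>0)])
    P=plane(c,T,k.reshape(-1,2),zt)[:,:2];hull=cv2.convexHull(np.float32(P))
    M=cv2.moments(hull);ctr=np.array([M["m10"],M["m01"]])/M["m00"]
    ap=cv2.approxPolyDP(hull,6,True).reshape(-1,2);e=np.roll(ap,-1,0)-ap
    L=np.hypot(*e.T);A=np.degrees(np.arctan2(e[:,1],e[:,0]))
    an=np.degrees(np.angle((L*np.exp(6j*np.radians(A))).sum()))/6
    rc=cv2.minAreaRect(hull)
    print("px",k.mean(0).round(),"ctr",ctr.round(1),"z",zt.round(1),"area",round(M["m00"]),"edge dir mod60",round(an,1),"edges",L.round(),A.round(),"rect",np.round(rc[1],1),round(rc[2],1))
E
python3 hexm.py w1 33 50; python3 to.py 600 125 230 90
```

```text
px [[252. 370.]] ctr [531.6 -40.4] z 39.7 area 1874 edge dir mod60 -24.0 edges [28. 59. 29. 59.] [-166.  -81.   14.  100.] rect [30.9 62.2] 9.4
px [[140. 326.]] ctr [430.3   8.6] z 39.8 area 1539 edge dir mod60 26.8 edges [30. 62. 46. 32.] [-180.  -98.   40.   85.] rect [66.4 31.2] 82.1
px [[376. 262.]] ctr [648.4  70.7] z 39.8 area 2735 edge dir mod60 -6.9 edges [35. 29. 31. 30. 35. 29.] [-122.  -67.   -7.   51.  112.  171.] rect [55.1 64.8] 21.5
px [[265. 224.]] ctr [550.5 105.2] z 40.0 area 2742 edge dir mod60 -6.8 edges [35. 29. 32. 36. 27. 32.] [-126.  -69.   -8.   58.  111.  172.] rect [57.1 62.9] 81.8
[3.5 0.3 0.4] [-0.     0.    -0.001]
[599.7 121.5 230.4] [-180.     0.    89.9] 1.9 84.8 0.0
```

View pics/w1.png

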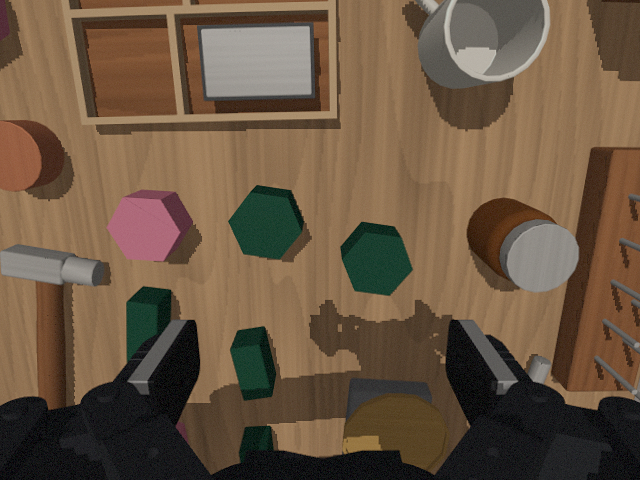

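```bash
python3 to.py 648.5 70.7 150 113 648.5 70.7 15 113
```

```text
[-50.7  48.9  80.4] [-0.     0.    -0.403]
[-50.6  49.  215.4] [-0.     0.    -0.403]
[599.7 121.5 230.4] [-180.     0.    89.9] 1.9 84.8 0.0
```

Emit:
jog_arm(rows=[[[-51,49,80],[0,0,-0.403]],[[-51,49,80],[0,0,-0.403]],[[-51,49,80],[0,0,-0.403]],[[-51,49,80],[0,0,-0.403]],[[-51,49,130],[0,0,-0.403]],[[-51,49,170],[0,0,-0.403]],[[-51,49,200],[0,0,-0.403]],[[-51,49,215],[0,0,-0.403]],[[-51,49,215],[0,0,-0.403]],[[-51,49,215],[0,0,-0.403]]])

```text
time: 2.95
tool_pos: [650.5, 71.7, 18.0]
tcp_rot: [179.8, 0.1, 113.0]
ft_force: [-0.8, -0.2, 0.4]
finger_gap: 85.0
grip_force: 0.0
```

Emit:
jog_arm(rows=[[[0,0,0],[0,0,0]],[[0,0,0],[0,0,0]],[[0,0,0],[0,0,0]],[[0,0,0],[0,0,0]],[[0,0,0],[0,0,0]],[[0,0,0],[0,0,0]],[[0,0,0],[0,0,0]],[[0,0,0],[0,0,0]]], grip=40, force=60)

```text
time: 3.75
tool_pos: [648.9, 71.7, 15.4]
tcp_rot: [-180.0, -0.0, 113.1]
ft_force: [-0.5, 0.5, -0.0]
finger_gap: 39.5
grip_force: 0.0
```

```bash
python3 to.py 648.5 70.7 140 113 668.5 -100 140 86  668.5 -100 79 86
```

```text
[  -0.7   -0.8 -124.6] [-0.    -0.     0.002]
[-165.6  -49.4 -124.6] [-0.    -0.     0.473]
[-165.6  -49.4  -63.6] [-0.    -0.     0.473]
[648.9  71.7  15.4] [-180.    -0.   113.1] 3.8 39.5 0.0
```

Run:
```python
from h import *
p,d,c,T=snap("wrist","w2")
p,d,c,T=snap("top")
for o in tops(p,d,c,T,green(p),28,60): print(*o)
```

```text
[463.  89.] [ 881.2 -299.1] 59.5 [160.4  80.9] 89.8
[272. 237.] [550.8 102.7] 41.5 [55.7 51.7] -8.6
[333. 250.] [527.9 -26.5] 41.8 [25.  21.5] 12.8
[426. 250.] [ 532.4 -219.6] 41.7 [57.2 26.5] -84.6
[336. 299.] [425.9 -34.8] 41.3 [54.  25.4] 82.6
```

View pics/w2.png

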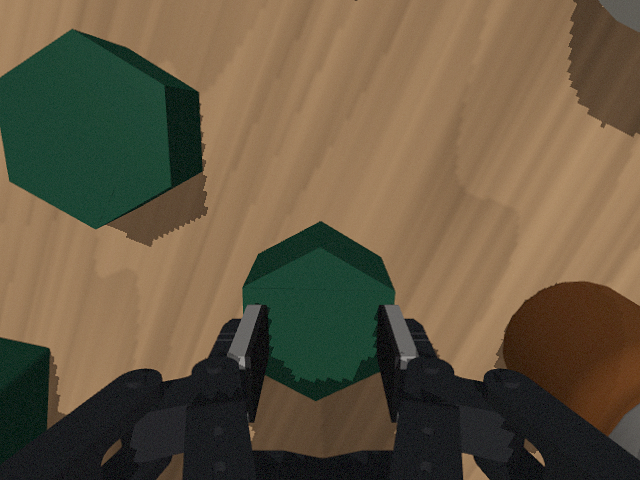

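Run:
```python
from h import *
p,d,c,T=snap("wrist")
X=cloud(c,T,d)
for u,v in [(320,235),(320,260),(320,300),(320,340),(320,390),(270,285),(370,285),(247,300),(390,300),(255,325),(390,320),(320,420),(100,130),(240,380),(400,380)]:
    print((u,v),round(float(d[v,u]),1),X[v,u].round(1),p[v,u])
print(r.sense()["finger_gap"],r.sense()["grip_force"])
```

```text
(320, 235) 167.2 [637.2  99.1  23.5] [32 42 14]
(320, 260) 152.3 [639.1  95.   40.5] [60 73 39]
(320, 300) 157.3 [645.2  80.5  40. ] [51 63 22]
(320, 340) 162.0 [651.7  65.4  40.1] [51 68 30]
(320, 390) 168.4 [660.4  44.9  40.2] [27 38 16]
(270, 285) 154.7 [626.1  79.2  40.8] [50 68 30]
(370, 285) 155.4 [659.6  93.2  40.1] [46 64 16]
(247, 300) 156.4 [620.5  70.4  40.9] [52 69 30]
(390, 300) 157.8 [669.1  90.5  39.6] [51 65 24]
(255, 325) 134.9 [625.8  74.1  63. ] [25 20 21]
(390, 320) 138.9 [665.7  90.8  58.9] [107 107 108]
(320, 420) 221.0 [ 6.787e+02  1.300e+00 -4.000e-01] [51 76 93]
(100, 130) 139.9 [554.6 107.8  39.7] [53 70 36]
(240, 380) 104.8 [626.3  75.5  94. ] [25 22 19]
(400, 380) 119.9 [668.5  83.9  81. ] [16 12 14]
39.981273751297486 0.0
```

Run:
```python
from h import *
s=r.sense();p,d,c,T=snap("wrist")
X=cloud(c,T,d);q=R.from_euler('xyz',s["tcp_rot"],degrees=True).inv().apply((X.reshape(-1,3)-s["tool_pos"])).reshape(480,640,3)
for v in range(300,380,8): print(v,[ (u,*q[v,u].round(0).astype(int)) for u in (235,245,255,262,385,392,400,410)])
k=q[300:470,200:440].reshape(-1,3);k=k[k[:,2]<-27];k=k[abs(k[:,0])<15];print(np.percentile(k[:,2],[90,98,100]))
```

```text
300 [(235, np.int64(-9), np.int64(-40), np.int64(15)), (245, np.int64(10), np.int64(-28), np.int64(-25)), (255, np.int64(10), np.int64(-24), np.int64(-25)), (262, np.int64(10), np.int64(-21), np.int64(-25)), (385, np.int64(10), np.int64(24), np.int64(-25)), (392, np.int64(10), np.int64(26), np.int64(-25)), (400, np.int64(-8), np.int64(37), np.int64(16)), (410, np.int64(-9), np.int64(42), np.int64(16))]
308 [(235, np.int64(-12), np.int64(-40), np.int64(14)), (245, np.int64(6), np.int64(-28), np.int64(-24)), (255, np.int64(11), np.int64(-22), np.int64(-35)), (262, np.int64(11), np.int64(-20), np.int64(-34)), (385, np.int64(11), np.int64(22), np.int64(-35)), (392, np.int64(11), np.int64(25), np.int64(-34)), (400, np.int64(-13), np.int64(38), np.int64(16)), (410, np.int64(-13), np.int64(43), np.int64(16))]
316 [(235, np.int64(-18), np.int64(-41), np.int64(17)), (245, np.int64(10), np.int64(-25), np.int64(-39)), (255, np.int64(11), np.int64(-21), np.int64(-41)), (262, np.int64(11), np.int64(-19), np.int64(-40)), (385, np.int64(11), np.int64(22), np.int64(-41)), (392, np.int64(12), np.int6
[... 2303 characters left out ...]
59)), (262, np.int64(-4), np.int64(-19), np.int64(-45)), (385, np.int64(-2), np.int64(21), np.int64(-49)), (392, np.int64(6), np.int64(21), np.int64(-61)), (400, np.int64(8), np.int64(23), np.int64(-65)), (410, np.int64(12), np.int64(24), np.int64(-71))]
372 [(235, np.int64(12), np.int64(-21), np.int64(-74)), (245, np.int64(6), np.int64(-21), np.int64(-66)), (255, np.int64(2), np.int64(-19), np.int64(-59)), (262, np.int64(-7), np.int64(-19), np.int64(-46)), (385, np.int64(-4), np.int64(21), np.int64(-50)), (392, np.int64(5), np.int64(21), np.int64(-63)), (400, np.int64(6), np.int64(23), np.int64(-65)), (410, np.int64(12), np.int64(23), np.int64(-74))]
[-40.82861588 -33.00005946 -27.40037581]
```

The wrist view shows the pads at (255,310) and (390,315) hovering above the untouched hex. In the depth image the finger tips are about 30 mm behind the TCP at this opening. I'll check the same offset with the fingers open before going lower.

Emit:
jog_arm(rows=[[[0,0,0],[0,0,0]],[[0,0,0],[0,0,0]],[[0,0,0],[0,0,0]],[[0,0,0],[0,0,0]],[[0,0,0],[0,0,0]],[[0,0,0],[0,0,0]]], grip=58)

```text
time: 4.55
tool_pos: [649.0, 71.7, 15.5]
tcp_rot: [-180.0, -0.0, 113.1]
ft_force: [-0.1, -0.1, 0.7]
finger_gap: 57.8
grip_force: 0.0
```

```bash
cat > tip.py <<'E'
from h import *
s=r.sense();p,d,c,T=snap("wrist")
X=cloud(c,T,d);q=R.from_euler('xyz',s["tcp_rot"],degrees=True).inv().apply((X.reshape(-1,3)-s["tool_pos"])).reshape(-1,3)
g=s["finger_gap"]/2
k=q[(q[:,0]>9)&(q[:,0]<13)&(abs(abs(q[:,1])-g-2)<6)&(q[:,2]<s["tool_pos"][2]-43)]
print(s["finger_gap"],"tip z in tool frame:",np.percentile(k[:,2],[80,95,100]).round(1))
E
python3 tip.py
```

```text
57.83389257537904 tip z in tool frame: [-52.7 -39.8 -33.2]
```

Emit:
jog_arm(rows=[[[0,0,0],[0,0,0]],[[0,0,0],[0,0,0]],[[0,0,0],[0,0,0]],[[0,0,0],[0,0,0]],[[0,0,0],[0,0,0]],[[0,0,0],[0,0,0]]], grip=85)

```text
time: 5.2
tool_pos: [649.0, 71.7, 15.5]
tcp_rot: [180.0, -0.0, 113.1]
ft_force: [-0.4, 0.5, -0.4]
finger_gap: 84.5
grip_force: 0.0
```

```bash
python3 tip.py
```

```text
84.5354507413242 tip z in tool frame: [-62.5 -48.8 -41. ]
```

Emit:
jog_arm(rows=[[[0,0,8],[0,0,0]],[[0,0,16],[0,0,0]],[[0,0,24],[0,0,0]],[[0,0,31],[0,0,0]],[[0,0,31],[0,0,0]],[[0,0,31],[0,0,0]],[[0,0,31],[0,0,0]]])

```text
time: 5.95
tool_pos: [649.4, 71.7, -15.1]
tcp_rot: [180.0, 0.0, 113.1]
ft_force: [0.8, 0.8, -0.4]
finger_gap: 84.6
grip_force: 0.0
```

Emit:
jog_arm(rows=[[[0,0,0],[0,0,0]],[[0,0,0],[0,0,0]],[[0,0,0],[0,0,0]],[[0,0,0],[0,0,0]],[[0,0,0],[0,0,0]],[[0,0,0],[0,0,0]],[[0,0,0],[0,0,0]],[[0,0,0],[0,0,0]]], grip=40, force=60)

```text
time: 6.75
tool_pos: [649.7, 71.7, -14.7]
tcp_rot: [179.9, 0.0, 113.1]
ft_force: [-0.2, 0.3, 4.6]
finger_gap: 54.9
grip_force: 64.5
```

```bash
python3 to.py 648.5 70.7 105 113 668.5 -100 105 86  668.5 -100 49 86
```

```text
[  -0.5   -1.4 -119.7] [0.001 0.    0.002]
[-165.4  -49.9 -119.7] [0.001 0.    0.473]
[-165.4  -50.   -63.7] [0.001 0.    0.473]
[649.7  71.7 -14.7] [179.9   0.  113.1] 6.8 54.9 64.54949140548706
```

Emit:
jog_arm(rows=[[[0,0,-40],[0,0,0]],[[0,0,-80],[0,0,0]],[[0,0,-118],[0,0,0]],[[-40,-12,-118],[0,0,0.12]],[[-80,-24,-118],[0,0,0.24]],[[-120,-36,-118],[0,0,0.36]],[[-165,-50,-118],[0,0,0.473]],[[-165,-50,-118],[0,0,0.473]],[[-165,-50,-100],[0,0,0.473]],[[-165,-50,-80],[0,0,0.473]]])

```text
time: 7.75
tool_pos: [668.0, -99.1, 63.5]
tcp_rot: [180.0, -0.0, 86.0]
ft_force: [-0.2, 0.1, -1.0]
finger_gap: 55.1
grip_force: 42.5
```

```bash
python3 to.py 668.5 -100 49 86
```

```text
[-0.9  0.6 14.5] [ 0.001 -0.     0.001]
[668.  -99.1  63.5] [180.  -0.  86.] 7.8 55.1 42.50150263309479
```

Emit:
jog_arm(rows=[[[0,0,5],[0,0,0]],[[0,0,10],[0,0,0]],[[0,0,13],[0,0,0]],[[0,0,15],[0,0,0]],[[0,0,16],[0,0,0]],[[0,0,16],[0,0,0]],[[0,0,16],[0,0,0]]])

```text
time: 8.45
tool_pos: [668.1, -99.8, 49.0]
tcp_rot: [180.0, 0.0, 86.0]
ft_force: [0.1, -0.3, -0.3]
finger_gap: 55.1
grip_force: 69.3
```

Emit:
jog_arm(rows=[[[0,0,0],[0,0,0]],[[0,0,0],[0,0,0]],[[0,0,0],[0,0,0]],[[0,0,0],[0,0,0]],[[0,0,-20],[0,0,0]],[[0,0,-60],[0,0,0]],[[0,0,-100],[0,0,0]],[[50,0,-140],[0,0,0]],[[90,0,-140],[0,0,0]],[[90,0,-140],[0,0,0]]], grip=85)

```text
time: 9.45
tool_pos: [675.8, -4.3, 192.1]
tcp_rot: [179.7, -0.1, 86.3]
ft_force: [-0.2, -0.6, 0.1]
finger_gap: 84.8
grip_force: 0.0
```

```bash
python3 hexm.py w3 33 120;python3 to.py 550.5 105 100 113 550.5 105 -16 113
```

```text
px [[319. 352.]] ctr [668.8 -93. ] z 90.6 area 3516 edge dir mod60 25.2 edges [28. 51. 30. 33. 51. 26.] [-157.  -98.  -35.   25.   90.  145.] rect [79.9 55.1] 85.0
px [[146. 273.]] ctr [532.5 -41.7] z 40.0 area 1901 edge dir mod60 -23.9 edges [29. 57. 30. 58.] [-166.  -81.   10.   99.] rect [32.4 60.3] 9.5
px [[ 17. 250.]] ctr [431.9 -19.6] z 40.0 area 2693 edge dir mod60 16.3 edges [96. 28. 94. 21.] [-105.   -9.   79.  165.] rect [96.7 33.5] 81.1
px [[135.  79.]] ctr [551.1 103.4] z 40.1 area 2752 edge dir mod60 -10.1 edges [31. 31. 35. 31. 24. 38.] [-129.  -69.   -8.   51.  111.  163.] rect [54.8 65.3] 81.4
[ 103.1 -131.8   90. ] [ 0.003 -0.    -0.467]
[ 103.  -132.1  206. ] [ 0.003 -0.    -0.467]
[675.   -6.6 190.3] [179.8  -0.   86.2] 9.5 84.9 0.0
```

Emit:
jog_arm(rows=[[[103,-132,90],[0,0,-0.467]],[[103,-132,90],[0,0,-0.467]],[[103,-132,90],[0,0,-0.467]],[[103,-132,90],[0,0,-0.467]],[[103,-132,90],[0,0,-0.467]],[[103,-132,130],[0,0,-0.467]],[[103,-132,170],[0,0,-0.467]],[[103,-132,190],[0,0,-0.467]],[[103,-132,200],[0,0,-0.467]],[[103,-132,200],[0,0,-0.467]]])

```text
time: 10.5
tool_pos: [548.7, 101.1, -12.9]
tcp_rot: [-179.8, -0.0, 112.7]
ft_force: [0.6, 0.6, 0.6]
finger_gap: 85.0
grip_force: 0.0
```

```bash
python3 to.py 551 104.5 -16 113
```

```text
[2.3 3.4 3.1] [-0.003 -0.001 -0.006]
[548.7 101.1 -12.9] [-179.8   -0.   112.7] 10.5 85.0 0.0
```

Emit:
jog_arm(rows=[[[2,3,3],[0,0,0]],[[2,3,3],[0,0,0]],[[2,3,3],[0,0,0]]])

```text
time: 10.8
tool_pos: [552.9, 105.2, -13.1]
tcp_rot: [179.9, 0.0, 112.8]
ft_force: [-0.2, -1.0, 0.4]
finger_gap: 84.7
grip_force: 0.0
```

Emit:
jog_arm(rows=[[[0,0,0],[0,0,0]],[[0,0,0],[0,0,0]],[[0,0,0],[0,0,0]],[[0,0,0],[0,0,0]],[[0,0,0],[0,0,0]],[[0,0,0],[0,0,0]],[[0,0,0],[0,0,0]],[[0,0,0],[0,0,0]]], grip=40, force=60)

```text
time: 11.6
tool_pos: [552.2, 105.1, -13.7]
tcp_rot: [179.9, 0.0, 112.8]
ft_force: [-0.3, -0.0, 5.5]
finger_gap: 54.6
grip_force: 64.9
```

```bash
python3 to.py 550 104 134 113 610 -80 134 86 658.5 -253 134 86  658.5 -253 60 86
```

```text
[  -0.3   -2.3 -147.7] [ 0.001  0.    -0.004]
[-193.1  -18.2 -147.7] [0.001 0.    0.467]
[-371.4  -40.3 -147.6] [0.001 0.    0.467]
[-371.4  -40.4  -73.6] [0.001 0.    0.467]
[552.2 105.1 -13.7] [179.9   0.  112.8] 11.6 54.6 64.8633062839508
```

Emit:
jog_arm(rows=[[[0,0,-50],[0,0,0]],[[0,0,-100],[0,0,0]],[[0,0,-148],[0,0,0]],[[-45,-4,-148],[0,0,0.1]],[[-90,-8,-148],[0,0,0.2]],[[-135,-13,-148],[0,0,0.3]],[[-180,-17,-148],[0,0,0.4]],[[-225,-22,-148],[0,0,0.467]],[[-270,-28,-148],[0,0,0.467]],[[-315,-34,-148],[0,0,0.467]]])

```text
time: 12.6
tool_pos: [641.8, -200.2, 132.8]
tcp_rot: [-179.9, -0.0, 86.0]
ft_force: [1.3, 0.0, -0.3]
finger_gap: 55.3
grip_force: 64.5
```

```bash
python3 to.py 658.5 -253 134 86  658.5 -253 62 86
```

```text
[-51.5  20.3  -1.3] [-0.001 -0.    -0.   ]
[-51.5  20.4  70.7] [-0.001 -0.    -0.   ]
[ 641.8 -200.2  132.8] [-179.9   -0.    86. ] 12.6 55.3 64.46451902389526
```

Emit:
jog_arm(rows=[[[-26,10,0],[0,0,0]],[[-51,20,0],[0,0,0]],[[-51,20,0],[0,0,0]],[[-51,20,20],[0,0,0]],[[-51,20,40],[0,0,0]],[[-51,20,55],[0,0,0]],[[-51,20,62],[0,0,0]],[[-51,20,62],[0,0,0]],[[-51,20,62],[0,0,0]]])

```text
time: 13.5
tool_pos: [658.8, -250.8, 72.3]
tcp_rot: [180.0, 0.0, 86.0]
ft_force: [-0.7, -0.3, -0.7]
finger_gap: 55.2
grip_force: 64.4
```

```bash
python3 to.py 658.5 -253 62 86
```

```text
[-2.2 -0.2 10.3] [0.001 0.    0.   ]
[ 658.8 -250.8   72.3] [180.   0.  86.] 13.5 55.2 64.44759964942932
```

Emit:
jog_arm(rows=[[[-2,0,4],[0,0,0]],[[-2,0,7],[0,0,0]],[[-2,0,9],[0,0,0]],[[-2,0,10],[0,0,0]],[[-2,0,10],[0,0,0]],[[-2,0,10],[0,0,0]]])

```text
time: 14.1
tool_pos: [658.3, -252.9, 61.6]
tcp_rot: [180.0, 0.0, 86.0]
ft_force: [0.0, -0.5, -1.6]
finger_gap: 54.7
grip_force: 64.6
```

Emit:
jog_arm(rows=[[[0,0,0],[0,0,0]],[[0,0,0],[0,0,0]],[[0,0,0],[0,0,0]],[[0,0,0],[0,0,0]],[[0,0,-20],[0,0,0]],[[0,0,-60],[0,0,0]],[[0,0,-100],[0,0,0]],[[0,0,-140],[0,0,0]],[[0,0,-150],[0,0,0]],[[0,0,-150],[0,0,0]]], grip=85)

```text
time: 15.1
tool_pos: [659.8, -253.6, 215.2]
tcp_rot: [179.7, 0.1, 86.0]
ft_force: [0.5, -0.6, -0.1]
finger_gap: 85.2
grip_force: 0.0
```

Emit:
jog_arm(rows=[[[170,0,0],[0,0,0]],[[170,0,0],[0,0,0]],[[170,0,0],[0,0,0]],[[170,0,0],[0,0,0]],[[170,0,0],[0,0,0]],[[170,0,0],[0,0,0]],[[170,0,0],[0,0,0]],[[170,0,0],[0,0,0]],[[170,0,0],[0,0,0]],[[170,0,0],[0,0,0]]])

```text
time: 16.1
tool_pos: [670.1, -84.2, 211.5]
tcp_rot: [180.0, 0.0, 85.9]
ft_force: [-0.2, 0.5, -0.3]
finger_gap: 84.7
grip_force: 0.0
```

Emit:
jog_arm(rows=[[[0,0,0],[0,0,0]],[[0,0,0],[0,0,0]],[[0,0,0],[0,0,0]],[[0,0,0],[0,0,0]],[[0,0,0],[0,0,0]],[[0,0,0],[0,0,0]],[[0,0,0],[0,0,0]],[[0,0,0],[0,0,0]],[[0,0,0],[0,0,0]],[[0,0,0],[0,0,0]]])

```text
time: 17.1
tool_pos: [670.2, -83.2, 211.5]
tcp_rot: [-180.0, 0.0, 86.0]
ft_force: [-0.2, 0.0, 0.1]
finger_gap: 85.1
grip_force: 0.0
```

```bash
cat > panz.py <<'E'
from h import *
for n in ("wrist","scene"):
    p,d,c,T=snap(n,"bal_"+n); X=cloud(c,T,d);g=green(p)
    for nm,ctr in (("L",(668.5,-99)),("R",(658.5,-253))):
        m=(g>0)&(np.hypot(X[...,0]-ctr[0],X[...,1]-ctr[1])<45)&(X[...,2]>84)
        q=X[m]; 
        if len(q)<30: print(n,nm,len(q)); continue
        zt=np.median(q[q[:,2]>np.percentile(q[:,2],50)][:,2]);q=q[abs(q[:,2]-zt)<4]
        rc=cv2.minAreaRect(np.float32(q[:,:2])); hull=cv2.convexHull(np.float32(q[:,:2]));M=cv2.moments(hull)
        print(n,nm,len(q),"z",zt.round(1),"ctr",round(M["m10"]/M["m00"],1),round(M["m01"]/M["m00"],1),np.round(rc[1],1),round(rc[2],1))
E
python3 panz.py; python3 to.py 658 -253 140 86
```

```text
wrist L 5906 z 115.3 ctr 668.7 -100.9 [62.9 56.2] 25.4
wrist R 3456 z 91.2 ctr 659.1 -251.5 [63.1 54.9] 85.6
scene L 455 z 115.5 ctr 669.6 -98.6 [53.4 57.1] 55.8
scene R 397 z 91.8 ctr 659.0 -250.1 [59.8 53.7] 35.7
[-170.2   -0.2   71.5] [-0. -0. -0.]
[670.1 -83.3 211.5] [-180.   -0.   86.] 17.2 85.0 0.0
```

Balance is at rest: right blank top at z 91, left blank top at z 115. So the right one is heavier and goes to the square compartment, and the left one goes to the tin. I'll take the left one first.

```bash
python3 to.py 668.8 -100.5 60 86
```

```text
[-1.730e+01 -1.000e-01  1.515e+02] [-0. -0. -0.]
[670.1 -83.3 211.5] [-180.   -0.   86.] 17.2 85.0 0.0
```

Emit:
jog_arm(rows=[[[-17,0,40],[0,0,0]],[[-17,0,80],[0,0,0]],[[-17,0,110],[0,0,0]],[[-17,0,130],[0,0,0]],[[-17,0,142],[0,0,0]],[[-17,0,150],[0,0,0]],[[-17,0,151],[0,0,0]],[[-17,0,151],[0,0,0]],[[-17,0,151],[0,0,0]]])

```text
time: 18.1
tool_pos: [670.1, -100.4, 62.2]
tcp_rot: [179.9, 0.0, 86.0]
ft_force: [-1.0, -0.4, 0.1]
finger_gap: 85.1
grip_force: 0.0
```

Emit:
jog_arm(rows=[[[0,0,0],[0,0,0]],[[0,0,0],[0,0,0]],[[0,0,0],[0,0,0]],[[0,0,0],[0,0,0]],[[0,0,0],[0,0,0]],[[0,0,0],[0,0,0]],[[0,0,0],[0,0,0]],[[0,0,0],[0,0,0]]], grip=40, force=60)

```text
time: 18.9
tool_pos: [669.0, -100.2, 60.5]
tcp_rot: [-180.0, -0.0, 86.0]
ft_force: [1.5, -0.3, 0.1]
finger_gap: 54.9
grip_force: 69.6
```

```bash
python3 to.py 500 -100 160 86 440.5 -380 100 86 440.5 -380 -9 86
```

```text
[ -11.6 -168.6  -99.5] [-0. -0. -0.]
[-295.1 -208.3  -39.5] [-0. -0. -0.]
[-295.1 -208.3   69.5] [-0. -0. -0.]
[ 669.  -100.2   60.5] [-180.   -0.   86.] 18.9 54.9 69.55084919929504
```

Emit:
jog_arm(rows=[[[0,0,-45],[0,0,0]],[[0,0,-85],[0,0,0]],[[-35,-25,-85],[0,0,0]],[[-75,-53,-85],[0,0,0]],[[-115,-81,-85],[0,0,0]],[[-155,-109,-85],[0,0,0]],[[-195,-137,-85],[0,0,0]],[[-235,-166,-85],[0,0,0]],[[-270,-191,-85],[0,0,0]],[[-295,-208,-70],[0,0,0]]])

```text
time: 19.9
tool_pos: [439.8, -383.1, 132.7]
tcp_rot: [179.8, 0.2, 85.9]
ft_force: [0.4, -0.2, -0.5]
finger_gap: 54.6
grip_force: 69.4
```

```bash
python3 to.py 440.5 -380 -10 86
python3 - <<'E'
from h import *
p,d,c,T=snap("wrist","w5");X=cloud(c,T,d)
m=(np.hypot(X[...,0]-440,X[...,1]+380)<75)&(X[...,2]>14)&(X[...,2]<28)
q=np.float32(X[m][:,:2]);print(len(q),cv2.minEnclosingCircle(q) if len(q) else 0)
E
```

```text
[3.600e+00 1.000e-01 1.427e+02] [ 0.003  0.003 -0.002]
[ 439.8 -383.1  132.7] [179.8   0.2  85.9] 19.9 54.6 69.38521027565002
3827 ((446.632568359375, -379.8989562988281), 69.7050552368164)
```

Emit:
jog_arm(rows=[[[3,0,40],[0,0,0]],[[3,0,80],[0,0,0]],[[3,0,110],[0,0,0]],[[3,0,125],[0,0,0]],[[3,0,125],[0,0,0]],[[3,0,125],[0,0,0]]])

```text
time: 20.55
tool_pos: [441.7, -377.4, 6.6]
tcp_rot: [180.0, 0.0, 86.0]
ft_force: [-0.3, 0.1, 0.3]
finger_gap: 54.8
grip_force: 69.4
```

```bash
python3 to.py 440.5 -380 -10.5 86
```

```text
[-2.7 -1.  17.1] [0.001 0.001 0.   ]
[ 441.7 -377.4    6.6] [180.   0.  86.] 20.6 54.8 69.38525319099426
```

Emit:
jog_arm(rows=[[[-3,-1,6],[0,0,0]],[[-3,-1,12],[0,0,0]],[[-3,-1,15],[0,0,0]],[[-3,-1,17],[0,0,0]],[[-3,-1,17],[0,0,0]],[[-3,-1,17],[0,0,0]]])

```text
time: 21.15
tool_pos: [440.0, -380.2, -10.3]
tcp_rot: [180.0, 0.0, 86.0]
ft_force: [-4.3, 3.6, 10.5]
finger_gap: 54.6
grip_force: 70.5
```

Emit:
jog_arm(rows=[[[0,0,0],[0,0,0]],[[0,0,0],[0,0,0]],[[0,0,0],[0,0,0]],[[0,0,0],[0,0,0]],[[0,0,0],[0,0,0]],[[0,0,-40],[0,0,0]],[[0,0,-90],[0,0,0]],[[0,0,-140],[0,0,0]],[[0,0,-190],[0,0,0]],[[0,0,-210],[0,0,0]]], grip=85)

```text
time: 22.15
tool_pos: [441.7, -381.8, 205.3]
tcp_rot: [179.6, 0.3, 86.0]
ft_force: [1.7, -1.0, -0.0]
finger_gap: 84.9
grip_force: 0.0
```

```bash
python3 panz.py; python3 to.py 659 -252 150 86 659 -252 36 86
```

```text
wrist L 0
wrist R 1021 z 91.1 ctr 638.6 -263.3 [16.8 30. ] 8.9
scene L 0
scene R 365 z 91.8 ctr 659.6 -249.0 [55.3 55.4] 49.6
[145.  207.2  54.5] [ 0.006  0.006 -0.   ]
[145.7 206.5 168.5] [ 0.006  0.006 -0.   ]
[ 441.8 -381.9  204. ] [179.6   0.3  86. ] 22.2 84.9 0.0
```

Emit:
jog_arm(rows=[[[145,207,30],[0,0,0]],[[145,207,30],[0,0,0]],[[145,207,30],[0,0,0]],[[145,207,30],[0,0,0]],[[145,207,30],[0,0,0]],[[145,207,30],[0,0,0]],[[145,207,30],[0,0,0]],[[145,207,30],[0,0,0]],[[145,207,70],[0,0,0]],[[145,207,90],[0,0,0]]])

```text
time: 23.25
tool_pos: [654.6, -251.0, 106.8]
tcp_rot: [-179.9, -0.0, 85.9]
ft_force: [-0.5, -0.4, -1.7]
finger_gap: 85.1
grip_force: 0.0
```

```bash
python3 to.py 659 -251 36 86
```

```text
[ 0.3  4.4 70.8] [-0.001 -0.    -0.002]
[ 654.6 -251.   106.8] [-179.9   -0.    85.9] 23.2 85.1 0.0
```

Emit:
jog_arm(rows=[[[0,4,25],[0,0,0]],[[0,4,45],[0,0,0]],[[0,4,60],[0,0,0]],[[0,4,69],[0,0,0]],[[0,4,69],[0,0,0]],[[0,4,69],[0,0,0]]])

```text
time: 23.85
tool_pos: [660.8, -250.6, 40.6]
tcp_rot: [179.9, 0.0, 86.0]
ft_force: [-0.9, -0.1, -0.3]
finger_gap: 84.8
grip_force: 0.0
```

Emit:
jog_arm(rows=[[[0,0,0],[0,0,0]],[[0,0,0],[0,0,0]],[[0,0,0],[0,0,0]],[[0,0,0],[0,0,0]],[[0,0,0],[0,0,0]],[[0,0,0],[0,0,0]],[[0,0,0],[0,0,0]],[[0,0,0],[0,0,0]]], grip=40, force=60)

```text
time: 24.65
tool_pos: [661.6, -250.4, 41.3]
tcp_rot: [179.9, 0.1, 86.0]
ft_force: [0.1, -0.6, 5.8]
finger_gap: 54.8
grip_force: 64.5
```

```bash
python3 to.py 659 -251 140 86 437.5 236 140 91 437.5 236 -9 91
```

```text
[ -0.9  -2.3 -98.7] [ 0.002  0.001 -0.   ]
[ 469.5 -257.2  -99.8] [ 0.002  0.001 -0.087]
[ 469.6 -257.6   49.2] [ 0.002  0.001 -0.087]
[ 661.6 -250.4   41.3] [1.799e+02 1.000e-01 8.600e+01] 24.6 54.8 64.4563901424408
```

```bash
python3 to.py 437.5 236 150 181
```

```text
[ 469.5 -257.2 -109.8] [ 1.000e-03  3.000e-03 -1.658e+00]
[ 661.6 -250.4   41.3] [1.799e+02 1.000e-01 8.600e+01] 24.6 54.8 64.4563901424408
```

Emit:
jog_arm(rows=[[[0,0,-40],[0,0,0]],[[0,0,-80],[0,0,0]],[[0,0,-115],[0,0,0]],[[38,-20,-115],[0,0,-0.13]],[[76,-41,-115],[0,0,-0.26]],[[114,-62,-115],[0,0,-0.4]],[[152,-83,-115],[0,0,-0.53]],[[190,-104,-115],[0,0,-0.66]],[[230,-126,-115],[0,0,-0.8]],[[270,-148,-115],[0,0,-0.93]]])

```text
time: 25.65
tool_pos: [530.6, 31.2, 154.5]
tcp_rot: [180.0, 0.0, 139.6]
ft_force: [0.7, 1.5, -0.3]
finger_gap: 54.9
grip_force: 64.0
```

```bash
python3 to.py 437.5 236 140 181
```

```text
[203.7  95.6  14.5] [ 0.     0.    -0.723]
[530.6  31.2 154.5] [180.    0.  139.6] 25.6 54.9 64.04527544975281
```

Emit:
jog_arm(rows=[[[40,19,5],[0,0,-0.13]],[[80,38,10],[0,0,-0.26]],[[120,57,14],[0,0,-0.4]],[[160,76,14],[0,0,-0.53]],[[204,96,14],[0,0,-0.66]],[[204,96,14],[0,0,-0.723]],[[204,96,14],[0,0,-0.723]],[[204,96,14],[0,0,-0.723]],[[204,96,14],[0,0,-0.723]]])

```text
time: 26.55
tool_pos: [440.2, 234.7, 140.5]
tcp_rot: [-180.0, 0.0, -179.5]
ft_force: [0.2, 0.1, -0.4]
finger_gap: 54.7
grip_force: 64.1
```

```bash
python3 to.py 437.5 236 20 181 437.5 236 -3.5 181
python3 - <<'E'
from h import *
p,d,c,T=snap("wrist","w6");p,d,c,T=snap("top","top2");X=cloud(c,T,d)
m=(X[...,2]>14)&(X[...,2]<32);m[:,:120]=0;m[:200]=0;m[320:]=0;m[:,240:]=0
rc=cv2.minAreaRect(np.float32(X[m][:,:2]));print(rc)
E
```

```text
[  2.7   1.3 120.5] [-0.     0.    -0.008]
[  2.7   1.3 144. ] [-0.     0.    -0.008]
[440.2 234.7 140.5] [-180.     0.  -179.5] 26.6 54.7 64.0618622303009
((501.3526611328125, 294.8431701660156), (220.90740966796875, 209.05294799804688), 1.0462766885757446)
```

View pics/w6.png

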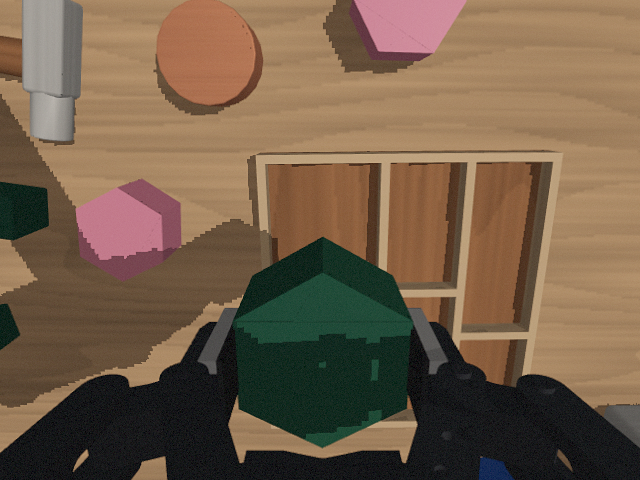

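The wrist view shows the held hex at (325,340) in front of the tote. The tote's outer near corners are at about (256,155) and (562,152), and its dividers are at u≈383/463 and v≈291/333. I'll cast those onto z=20 to check the tote pose.

```bash
python3 - <<'E'
from h import *
c,T=T_of("wrist",r.sense())
# outer near corners, divider centres at the near wall, cross-divider centres
px=[(256,155),(562,152),(383,200),(464,200),(430,291),(495,333)]
for a,b in zip(px,plane(c,T,px,20)): 
    w=np.radians(1.05);d=b[:2]-[501.4,294.9];print(a,b[:2].round(1),"tote frame",round(d[0]*np.cos(w)+d[1]*np.sin(w),1),round(-d[0]*np.sin(w)+d[1]*np.cos(w),1))
E
python3 to.py 437.5 236 20 181
```

```text
(256, 155) [392.2 190.6] tote frame -111.1 -102.3
(562, 152) [387.6 395.5] tote frame -111.9 102.7
(383, 200) [421.8 276.8] tote frame -80.0 -16.6
(464, 200) [421.1 332.7] tote frame -79.6 39.3
(430, 291) [489.  314.9] tote frame -12.1 20.2
(495, 333) [523.1 367.6] tote frame 23.0 72.2
[  2.7   1.4 120.5] [-0.    -0.    -0.008]
[440.2 234.6 140.5] [-180.    -0.  -179.5] 26.6 54.6 64.06109690666199
```

Emit:
jog_arm(rows=[[[4,1,30],[0,0,-0.008]],[[4,1,60],[0,0,-0.008]],[[4,1,90],[0,0,-0.008]],[[4,1,110],[0,0,-0.008]],[[4,1,125],[0,0,-0.008]],[[4,1,132],[0,0,-0.008]],[[4,1,138],[0,0,-0.008]],[[4,1,142],[0,0,-0.008]],[[4,1,144],[0,0,-0.008]],[[4,1,144],[0,0,-0.008]]])

```text
time: 27.65
tool_pos: [436.1, 236.6, -3.2]
tcp_rot: [180.0, 0.0, -178.9]
ft_force: [0.8, -0.5, -1.0]
finger_gap: 54.8
grip_force: 64.1
```

```bash
python3 to.py 436 236 -4 181
```

```text
[ 0.1 -0.6  0.8] [0.    0.001 0.003]
[436.1 236.6  -3.2] [ 180.     0.  -178.9] 27.6 54.8 64.0619444847107
```

Emit:
jog_arm(rows=[[[0,0,0],[0,0,0]],[[0,0,0],[0,0,0]],[[0,0,0],[0,0,0]],[[0,0,0],[0,0,0]],[[0,0,-40],[0,0,0]],[[0,0,-90],[0,0,0]],[[0,0,-140],[0,0,0]],[[0,0,-190],[0,0,0]],[[0,0,-210],[0,0,0]],[[0,0,-210],[0,0,0]]], grip=74)

```text
time: 28.65
tool_pos: [438.2, 237.5, 211.6]
tcp_rot: [179.8, 0.5, -178.8]
ft_force: [0.6, 0.8, 1.0]
finger_gap: 73.8
grip_force: 0.0
```

```bash
cat > look.py <<'E'
# all dark-green tops seen by a camera
import sys
from h import *
n=sys.argv[1];p,d,c,T=snap(n,sys.argv[2])
for o in tops(p,d,c,T,green(p),28,60,100): print(*o)
E
python3 look.py top t3; python3 to.py 500 60 200 95
```

```text
[463.  89.] [ 881.  -298.7] 59.5 [159.8  79.9] 89.8
[412. 251.] [ 531.2 -191.8] 41.5 [110.5  25.6] -86.6
[210. 283.] [450.5 225.7] 46.6 [43.3 28.4] 51.5
[500. 295.] [ 441.9 -379.6] 44.4 [58.4 52.2] -89.5
[340. 299.] [425.2 -42.9] 41.5 [37.8 26.6] -89.8
[ -59.4 -178.3    8.5] [0.004 0.002 1.504]
[436.9 237.  208.6] [ 179.9    0.2 -178.8] 28.7 73.9 0.0
```

Emit:
jog_arm(rows=[[[-10,-30,4],[0,0,0.15]],[[-20,-60,8],[0,0,0.3]],[[-30,-100,8],[0,0,0.45]],[[-40,-140,8],[0,0,0.6]],[[-50,-180,8],[0,0,0.75]],[[-55,-198,8],[0,0,0.9]],[[-55,-198,8],[0,0,1.05]],[[-55,-198,8],[0,0,1.2]],[[-55,-198,8],[0,0,1.35]],[[-55,-198,8],[0,0,1.5]]], grip=60)

```text
time: 29.7
tool_pos: [493.4, 39.5, 195.9]
tcp_rot: [-179.8, -0.0, 94.8]
ft_force: [0.4, 0.1, -0.2]
finger_gap: 59.9
grip_force: 0.0
```

```bash
sleep 0; python3 look.py wrist w7; python3 to.py 500 40 200 95
```

```text
[238. 259.] [427.2 -12.2] 40.6 [88.8 30.4] 82.6
[355. 306.] [529.3 -42.4] 40.5 [59.7 27.4] -80.0
[337. 420.] [ 525.1 -163. ] 40.2 [55.5 22.9] -86.5
[-0.1  6.6 -4. ] [-0.004 -0.    -0.012]
[493.4  39.6 196. ] [-179.8   -0.    94.3] 29.8 60.3 0.0
```

```bash
python3 to.py 531 -41.3 100 99.5 531 -41.3 -12 99.5
```

```text
[-83.5  31.8  95.8] [-0.004 -0.001 -0.091]
[-83.5  32.2 207.8] [-0.004 -0.001 -0.091]
[493.4  39.6 196. ] [-179.8   -0.    94.3] 29.8 60.3 0.0
```

Emit:
jog_arm(rows=[[[-45,16,20],[0,0,-0.09]],[[-83,32,60],[0,0,-0.09]],[[-83,32,100],[0,0,-0.09]],[[-83,32,140],[0,0,-0.09]],[[-83,32,165],[0,0,-0.09]],[[-83,32,185],[0,0,-0.09]],[[-83,32,195],[0,0,-0.09]],[[-83,32,195],[0,0,-0.09]],[[-83,32,195],[0,0,-0.09]]])

```text
time: 30.65
tool_pos: [534.2, -40.1, 3.8]
tcp_rot: [180.0, 0.0, 100.4]
ft_force: [0.7, -0.6, 0.8]
finger_gap: 59.9
grip_force: 0.0
```

```bash
python3 to.py 531 -41.3 -12 99.5
```

```text
[-0.6 -3.4 15.8] [0.    0.    0.016]
[534.2 -40.1   3.8] [180.    0.  100.4] 30.6 59.9 0.0
```

Emit:
jog_arm(rows=[[[-1,-3,6],[0,0,0.015]],[[-1,-3,12],[0,0,0.015]],[[-1,-3,16],[0,0,0.015]],[[-1,-3,16],[0,0,0.015]],[[-1,-3,16],[0,0,0.015]]])

```text
time: 31.15
tool_pos: [531.3, -41.6, -12.5]
tcp_rot: [-180.0, -0.0, 99.5]
ft_force: [0.4, -0.1, 0.3]
finger_gap: 59.6
grip_force: 0.0
```

Emit:
jog_arm(rows=[[[0,0,0],[0,0,0]],[[0,0,0],[0,0,0]],[[0,0,0],[0,0,0]],[[0,0,0],[0,0,0]],[[0,0,0],[0,0,0]],[[0,0,0],[0,0,0]],[[0,0,0],[0,0,0]],[[0,0,0],[0,0,0]]], grip=15, force=70)

```text
time: 31.95
tool_pos: [531.9, -41.7, -12.0]
tcp_rot: [179.9, 0.0, 99.5]
ft_force: [0.4, -0.1, 7.0]
finger_gap: 29.1
grip_force: 69.8
```

```bash
python3 to.py 565.7 367 90 181
```

```text
[ 397.5  101.  -102. ] [ 1.000e-03  1.000e-03 -1.422e+00]
[531.9 -41.7 -12. ] [179.9   0.   99.5] 31.9 29.1 69.82001781463623
```

Emit:
jog_arm(rows=[[[0,0,-35],[0,0,0]],[[0,0,-75],[0,0,0]],[[0,0,-110],[0,0,0]],[[40,10,-110],[0,0,-0.14]],[[80,20,-110],[0,0,-0.28]],[[120,30,-110],[0,0,-0.42]],[[160,40,-110],[0,0,-0.56]],[[200,50,-110],[0,0,-0.7]],[[240,61,-110],[0,0,-0.84]],[[280,71,-110],[0,0,-0.98]]])

```text
time: 32.95
tool_pos: [554.4, 247.8, 96.6]
tcp_rot: [-179.9, -0.1, 156.0]
ft_force: [-0.4, -0.2, -0.8]
finger_gap: 28.7
grip_force: 69.3
```

```bash
python3 to.py 565.7 367 90 181
```

```text
[ 38.2 113.5   6.6] [-0.001 -0.001 -0.436]
[554.4 247.8  96.6] [-1.799e+02 -1.000e-01  1.560e+02] 33.0 28.7 69.3055808544159
```

Emit:
jog_arm(rows=[[[13,38,2],[0,0,-0.14]],[[26,76,4],[0,0,-0.28]],[[38,113,7],[0,0,-0.436]],[[38,113,7],[0,0,-0.436]],[[38,113,7],[0,0,-0.436]],[[38,113,7],[0,0,-0.436]],[[38,113,7],[0,0,-0.436]]])

```text
time: 33.65
tool_pos: [567.2, 363.6, 90.5]
tcp_rot: [-180.0, -0.0, -179.5]
ft_force: [0.7, 0.2, -1.2]
finger_gap: 28.8
grip_force: 69.5
```

```bash
python3 to.py 565.7 367 -6 181
python3 - <<'E'
from h import *
p,d,c,T=snap("wrist","w8");X=cloud(c,T,d);g=green(p)
m=(g>0)&(X[...,2]>118);q=np.float32(X[m][:,:2]);print(np.median(X[m][:,2]),cv2.minAreaRect(q))
E
```

```text
[ 1.4  3.5 96.5] [-0.    -0.    -0.008]
[567.2 363.6  90.5] [-180.    -0.  -179.5] 33.6 28.8 69.45006966590881
142.3078051803423 ((546.1951904296875, 363.917236328125), (105.72872924804688, 30.52153205871582), 1.3727766275405884)
```

View pics/w8.png

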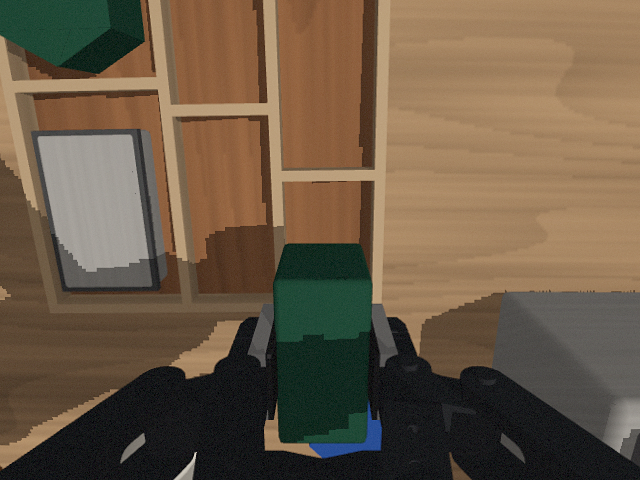

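The wrist view shows the bar at (323,340) and the cell_60 divider at (328,175). The side walls are at u≈277 and 379, and the tote's far edge is at v≈311.

Run:
```python
from h import *
c,T=T_of("wrist",r.sense());w=np.radians(1.05)
print("bar top corners",plane(c,T,[(275,281),(371,281),(281,442),(366,438)],142.3)[:,:2].round(1).tolist())
for n,a in {"div60/114":(328,175),"div row1/2":(276,150),"outer +y":(383,200),"div 96/78":(220,109),"outer +x":(130,312),"row2/3":(170,150)}.items():
    b=plane(c,T,[a],20)[0];d=b[:2]-[500,294.9];print(n,b[:2].round(1),"tote",round(d[0]*np.cos(w)+d[1]*np.sin(w),1),round(-d[0]*np.sin(w)+d[1]*np.cos(w),1))
```

```text
bar top corners [[540.5, 350.0], [540.2, 378.3], [598.7, 350.7], [596.8, 379.2]]
div60/114 [525.5 367.1] tote 26.8 71.7
div row1/2 [512.1 338.3] tote 12.9 43.2
outer +y [539.3 398.6] tote 41.2 103.0
div 96/78 [490.7 308.7] tote -9.0 13.9
outer +x [611.  245.6] tote 110.1 -51.3
row2/3 [512.5 279.8] tote 12.2 -15.3
```

Emit:
jog_arm(rows=[[[3,2.5,25],[0,0,-0.008]],[[3,2.5,50],[0,0,-0.008]],[[3,2.5,65],[0,0,-0.008]],[[3,2.5,78],[0,0,-0.008]],[[3,2.5,86],[0,0,-0.008]],[[3,2.5,91],[0,0,-0.008]],[[3,2.5,94],[0,0,-0.008]],[[3,2.5,96],[0,0,-0.008]],[[3,2.5,96],[0,0,-0.008]],[[3,2.5,96],[0,0,-0.008]]])

```text
time: 34.7
tool_pos: [564.4, 367.6, -4.9]
tcp_rot: [180.0, 0.0, -178.9]
ft_force: [1.0, 1.0, -1.3]
finger_gap: 28.7
grip_force: 69.4
```

Emit:
jog_arm(rows=[[[0,0,0],[0,0,0]],[[0,0,0],[0,0,0]],[[0,0,0],[0,0,0]],[[0,0,0],[0,0,0]],[[0,0,-40],[0,0,0]],[[0,0,-90],[0,0,0]],[[0,0,-140],[0,0,0]],[[0,0,-180],[0,0,0]],[[0,0,-195],[0,0,0]],[[0,0,-195],[0,0,0]]], grip=45)

```text
time: 35.7
tool_pos: [565.8, 368.3, 193.5]
tcp_rot: [179.8, 0.3, -178.9]
ft_force: [0.6, -0.4, 0.5]
finger_gap: 45.3
grip_force: 0.0
```

```bash
python3 look.py wrist w9;  python3 look.py top t4; python3 to.py 429 45 195 85
```

```text
[140.  37.] [445.6 237.4] 45.5 [57.2 50. ] -89.4
[320. 211.] [565.3 368. ] 45.6 [57.9 29. ] 1.5
[463.  89.] [ 881.5 -298.5] 59.6 [159.2  81.3] 89.7
[146. 225.] [567.8 366.4] 46.8 [55.6 26.8] -0.1
[413. 251.] [ 531.3 -192.8] 41.6 [109.5  25.7] -86.7
[358. 279.] [466.2 -75. ] 41.4 [40.4 25.7] 84.6
[208. 285.] [448.5 233.5] 46.8 [57.1 37.8] 70.5
[500. 295.] [ 441.8 -380.2] 44.5 [59.3 51.2] 85.4
[ 140.7 -319.4   -6.7] [-0.002 -0.     1.677]
[563.5 367.  187.8] [-1.800e+02 -1.000e-01 -1.789e+02] 35.8 45.2 0.0
```

Emit:
jog_arm(rows=[[[14,-36,-5],[0,0,0.148]],[[28,-72,-5],[0,0,0.296]],[[42,-108,-5],[0,0,0.444]],[[56,-144,-5],[0,0,0.592]],[[70,-180,-5],[0,0,0.74]],[[84,-216,-5],[0,0,0.888]],[[98,-252,-5],[0,0,1.036]],[[100,-288,-5],[0,0,1.184]],[[100,-320,-5],[0,0,1.332]],[[100,-355,-5],[0,0,1.48]]])

```text
time: 36.8
tool_pos: [468.8, 9.5, 191.2]
tcp_rot: [-179.7, -0.1, 96.0]
ft_force: [1.2, 0.2, -0.1]
finger_gap: 44.8
grip_force: 0.0
```

```bash
python3 look.py wrist w10; python3 look.py scene s10; python3 to.py 466 -10 195 90
```

```text
[313. 282.] [466.9 -49.4] 40.5 [96.4 29.3] 85.0
[362. 412.] [ 525.7 -172.5] 40.2 [73.7 23.1] -86.5
[196. 183.] [ 443.3 -377.4] 44.3 [54.4 54.3] -63.0
[240. 227.] [ 532.2 -189.8] 40.9 [110.   26.4] -87.4
[306. 228.] [470.1 -46.9] 41.4 [91.8 27.8] 85.8
[426. 257.] [442.2 238. ] 46.4 [55.1 53.4] -54.4
[100. 311.] [ 879.9 -297.9] 59.5 [161.7  79.3] 89.9
[470. 319.] [568.3 367.7] 45.9 [59.7 27.7] 1.9
[-16.8  -4.8  -3.7] [-0.005  0.001  0.102]
[469.1   7.2 191.3] [-179.7    0.    95.8] 36.9 44.9 0.0
```

```bash
python3 to.py 467.5 -49.2 -12 85.3
```

```text
[-55.8  -6.3 203.3] [-0.005  0.001  0.184]
[469.1   7.2 191.3] [-179.7    0.    95.8] 36.9 44.9 0.0
```

Emit:
jog_arm(rows=[[[-28,-3,10],[0,0,0.09]],[[-56,-6,50],[0,0,0.184]],[[-56,-6,90],[0,0,0.184]],[[-56,-6,130],[0,0,0.184]],[[-56,-6,160],[0,0,0.184]],[[-56,-6,180],[0,0,0.184]],[[-56,-6,188],[0,0,0.184]],[[-56,-6,188],[0,0,0.184]],[[-56,-6,188],[0,0,0.184]]], grip=60)

```text
time: 37.8
tool_pos: [471.2, -45.5, 6.7]
tcp_rot: [-180.0, -0.0, 85.8]
ft_force: [0.7, -0.3, 0.6]
finger_gap: 59.9
grip_force: 0.0
```

```bash
python3 to.py 467.5 -49.2 -12 85.3
```

```text
[-3.9 -3.4 18.7] [-0.    -0.     0.009]
[471.2 -45.5   6.7] [-180.    -0.    85.8] 37.8 59.9 0.0
```

Emit:
jog_arm(rows=[[[-4,-3.5,6],[0,0,0.009]],[[-4,-3.5,12],[0,0,0.009]],[[-4,-3.5,17],[0,0,0.009]],[[-4,-3.5,19],[0,0,0.009]],[[-4,-3.5,19],[0,0,0.009]],[[-4,-3.5,19],[0,0,0.009]]])

```text
time: 38.4
tool_pos: [467.3, -49.6, -12.4]
tcp_rot: [-180.0, -0.0, 85.2]
ft_force: [-0.1, -0.3, -0.2]
finger_gap: 59.8
grip_force: 0.0
```

Emit:
jog_arm(rows=[[[0,0,0],[0,0,0]],[[0,0,0],[0,0,0]],[[0,0,0],[0,0,0]],[[0,0,0],[0,0,0]],[[0,0,0],[0,0,0]],[[0,0,0],[0,0,0]],[[0,0,0],[0,0,0]],[[0,0,0],[0,0,0]]], grip=15, force=80)

```text
time: 39.2
tool_pos: [467.8, -49.7, -12.0]
tcp_rot: [179.9, 0.0, 85.2]
ft_force: [-0.6, -0.3, 6.3]
finger_gap: 28.8
grip_force: 79.7
```

```bash
python3 to.py 548.8 308.8 90 181
```

```text
[ 363.9   51.1 -102. ] [ 1.000e-03  1.000e-03 -1.671e+00]
[467.8 -49.7 -12. ] [179.9   0.   85.2] 39.2 28.8 79.7014331817627
```

Emit:
jog_arm(rows=[[[0,0,-35],[0,0,0]],[[0,0,-75],[0,0,0]],[[0,0,-110],[0,0,-0.14]],[[35,5,-110],[0,0,-0.28]],[[70,10,-110],[0,0,-0.42]],[[105,15,-110],[0,0,-0.56]],[[140,20,-110],[0,0,-0.7]],[[175,25,-110],[0,0,-0.84]],[[210,30,-110],[0,0,-0.98]],[[245,34,-110],[0,0,-1.12]]])

```text
time: 40.2
tool_pos: [521.0, 193.1, 96.6]
tcp_rot: [-179.9, -0.1, 149.8]
ft_force: [0.2, -0.1, -1.2]
finger_gap: 28.5
grip_force: 79.3
```

```bash
python3 to.py 548.8 308.8 90 181
```

```text
[ 34.2 114.    6.5] [-0.001 -0.001 -0.545]
[521.  193.1  96.6] [-1.799e+02 -1.000e-01  1.498e+02] 40.2 28.5 79.3079137802124
```

Emit:
jog_arm(rows=[[[11,37,2],[0,0,-0.14]],[[22,74,4],[0,0,-0.28]],[[34,114,7],[0,0,-0.42]],[[34,114,7],[0,0,-0.545]],[[34,114,7],[0,0,-0.545]],[[34,114,7],[0,0,-0.545]],[[34,114,7],[0,0,-0.545]],[[34,114,7],[0,0,-0.545]]])

```text
time: 41.0
tool_pos: [550.3, 306.4, 90.7]
tcp_rot: [-180.0, 0.0, -179.5]
ft_force: [-0.6, -0.5, -1.2]
finger_gap: 28.4
grip_force: 79.5
```

```bash
cat > held.py <<'E'
# middle of the held bar's top face, from mask pixels near the top height cast onto that plane
import sys
from h import *
p,d,c,T=snap("wrist",sys.argv[1]);s=r.sense();X=cloud(c,T,d);zt=s["tool_pos"][2]+52
m=((green(p)>0)&(abs(X[...,2]-zt)<3.5)).astype(np.uint8);v,u=np.nonzero(m)
P=plane(c,T,np.c_[u,v],zt);rc=cv2.minAreaRect(np.float32(P[:,:2]));print("zt",round(zt,1),np.median(X[m>0][:,2]).round(1),"held",np.round(rc[0],1),np.round(rc[1],1),round(rc[2],2))
E
python3 held.py w11; python3 to.py 548.8 308.8 -6 181
```

```text
zt 142.8 142.7 held [544.8 306.9] [84.3 29.6] 0.54
[ 1.6  2.3 96.8] [ 0.     0.    -0.009]
[550.4 306.5  90.8] [ 180.     0.  -179.5] 41.0 28.7 79.4951319694519
```

Emit:
jog_arm(rows=[[[2,2,25],[0,0,-0.009]],[[2,2,50],[0,0,-0.009]],[[2,2,65],[0,0,-0.009]],[[2,2,78],[0,0,-0.009]],[[2,2,86],[0,0,-0.009]],[[2,2,91],[0,0,-0.009]],[[2,2,94],[0,0,-0.009]],[[2,2,96],[0,0,-0.009]],[[2,2,96],[0,0,-0.009]],[[2,2,96],[0,0,-0.009]]])

```text
time: 42.05
tool_pos: [548.5, 309.4, -4.9]
tcp_rot: [180.0, 0.0, -178.8]
ft_force: [0.7, -0.0, -0.3]
finger_gap: 28.9
grip_force: 79.5
```

Emit:
jog_arm(rows=[[[0,0,0],[0,0,0]],[[0,0,0],[0,0,0]],[[0,0,0],[0,0,0]],[[0,0,0],[0,0,0]],[[0,0,-40],[0,0,0]],[[0,0,-90],[0,0,0]],[[0,0,-140],[0,0,0]],[[0,0,-180],[0,0,0]],[[0,0,-195],[0,0,0]],[[0,0,-195],[0,0,0]]], grip=42)

```text
time: 43.05
tool_pos: [550.0, 310.1, 193.3]
tcp_rot: [179.9, 0.3, -178.8]
ft_force: [-0.0, -0.0, 0.5]
finger_gap: 42.0
grip_force: 0.0
```

```bash
python3 look.py wrist w12;  python3 look.py scene s12; python3 to.py 530 -140 195 94
```

```text
[221.  56.] [438.8 237.3] 45.6 [62.7 56.2] 1.5
[321. 208.] [548.6 309.8] 45.7 [94.  29.2] 1.3
[393. 230.] [565.3 367.9] 45.7 [57.8 29.3] 1.2
[196. 183.] [ 443.3 -376.7] 44.7 [53.4 53.3] -56.4
[240. 227.] [ 532.1 -189.9] 41.3 [108.9  27.3] -85.8
[426. 256.] [442.6 239. ] 46.3 [57.8 51. ] 59.4
[100. 311.] [ 879.8 -297.9] 59.5 [161.9  80.3] 89.7
[444. 303.] [552.8 310.2] 46.3 [94.5 26.1] 0.3
[470. 319.] [568.6 368.1] 46.1 [60.4 27.5] -0.9
[  26.7 -448.5   -6.8] [-2.000e-03 -1.000e-03  1.521e+00]
[547.6 309.  187.9] [-1.800e+02 -1.000e-01 -1.788e+02] 43.1 41.6 0.0
```

Emit:
jog_arm(rows=[[[3,-45,-5],[0,0,0.148]],[[6,-90,-5],[0,0,0.296]],[[9,-135,-5],[0,0,0.444]],[[12,-180,-5],[0,0,0.592]],[[15,-225,-5],[0,0,0.74]],[[18,-270,-5],[0,0,0.888]],[[21,-315,-5],[0,0,1.036]],[[24,-360,-5],[0,0,1.184]],[[26,-405,-5],[0,0,1.332]],[[26,-445,-5],[0,0,1.48]]], grip=60)

```text
time: 44.15
tool_pos: [529.0, -137.8, 191.0]
tcp_rot: [-179.7, -0.1, 96.0]
ft_force: [0.8, 0.7, 0.2]
finger_gap: 60.1
grip_force: 0.0
```

```bash
python3 look.py wrist w13; python3 to.py 531.5 -191 -12 93.5
```

```text
[316. 279.] [ 529.8 -193.4] 40.6 [113.1  28.9] -86.5
[-47.4  -0.6 203. ] [-0.005  0.001  0.031]
[ 528.8 -143.3  191. ] [-1.797e+02  1.000e-01  9.530e+01] 44.2 60.0 0.0
```

Emit:
jog_arm(rows=[[[-24,-1,10],[0,0,0.03]],[[-48,-1,50],[0,0,0.03]],[[-48,-1,90],[0,0,0.03]],[[-48,-1,130],[0,0,0.03]],[[-48,-1,160],[0,0,0.03]],[[-48,-1,180],[0,0,0.03]],[[-48,-1,188],[0,0,0.03]],[[-48,-1,188],[0,0,0.03]],[[-48,-1,188],[0,0,0.03]]])

```text
time: 45.1
tool_pos: [535.6, -183.9, 6.7]
tcp_rot: [-180.0, -0.0, 94.7]
ft_force: [-0.2, -0.9, 0.2]
finger_gap: 60.1
grip_force: 0.0
```

```bash
python3 to.py 530.8 -192 -12 93.5
```

```text
[-7.6 -5.4 18.7] [-0.   -0.    0.02]
[ 535.6 -183.9    6.7] [-180.    -0.    94.7] 45.1 60.1 0.0
```

Emit:
jog_arm(rows=[[[-7.5,-5.5,4],[0,0,0.02]],[[-7.5,-5.5,10],[0,0,0.02]],[[-7.5,-5.5,16],[0,0,0.02]],[[-7.5,-5.5,19],[0,0,0.02]],[[-7.5,-5.5,19],[0,0,0.02]],[[-7.5,-5.5,19],[0,0,0.02]]])

```text
time: 45.7
tool_pos: [530.6, -191.8, -12.6]
tcp_rot: [-180.0, -0.0, 93.5]
ft_force: [-0.1, 0.1, 0.0]
finger_gap: 60.1
grip_force: 0.0
```

Emit:
jog_arm(rows=[[[0,0,0],[0,0,0]],[[0,0,0],[0,0,0]],[[0,0,0],[0,0,0]],[[0,0,0],[0,0,0]],[[0,0,0],[0,0,0]],[[0,0,0],[0,0,0]],[[0,0,0],[0,0,0]],[[0,0,0],[0,0,0]]], grip=15, force=90)

```text
time: 46.5
tool_pos: [531.2, -192.2, -11.9]
tcp_rot: [179.9, 0.0, 93.5]
ft_force: [-0.4, 0.1, 5.3]
finger_gap: 28.4
grip_force: 90.3
```

```bash
python3 to.py 458.7 365.2 100 181
```

```text
[ 560.7  -38.2 -112.2] [ 0.000e+00  1.000e-03 -1.527e+00]
[ 531.2 -192.2  -11.9] [179.9   0.   93.5] 46.5 28.4 90.27011632919312
```

Emit:
jog_arm(rows=[[[0,0,-35],[0,0,0]],[[0,0,-75],[0,0,0]],[[0,0,-112],[0,0,0]],[[44,-3,-112],[0,0,-0.12]],[[88,-6,-112],[0,0,-0.24]],[[132,-9,-112],[0,0,-0.36]],[[176,-12,-112],[0,0,-0.48]],[[220,-15,-112],[0,0,-0.6]],[[264,-18,-112],[0,0,-0.72]],[[308,-21,-112],[0,0,-0.84]]])

```text
time: 47.5
tool_pos: [489.8, 115.8, 98.9]
tcp_rot: [-180.0, -0.0, 141.9]
ft_force: [0.8, 0.0, -0.7]
finger_gap: 28.5
grip_force: 89.5
```

Emit:
jog_arm(rows=[[[0,0,0],[0,0,0]],[[0,0,0],[0,0,0]]])

```text
time: 47.7
tool_pos: [490.1, 115.0, 98.9]
tcp_rot: [-179.9, -0.0, 141.7]
ft_force: [-0.2, -0.3, -1.7]
finger_gap: 28.7
grip_force: 89.6
```

```bash
python3 to.py 458.7 365.2 92 181
```

```text
[179.6 177.    6.8] [-0.001 -0.001 -0.685]
[490.1 115.   98.9] [-179.9   -0.   141.7] 47.7 28.7 89.56953763961792
```

Emit:
jog_arm(rows=[[[30,29,2],[0,0,-0.12]],[[60,58,4],[0,0,-0.24]],[[90,88,7],[0,0,-0.36]],[[120,118,7],[0,0,-0.48]],[[150,148,7],[0,0,-0.6]],[[180,177,7],[0,0,-0.685]],[[180,177,7],[0,0,-0.685]],[[180,177,7],[0,0,-0.685]],[[180,177,7],[0,0,-0.685]],[[180,177,7],[0,0,-0.685]]])

```text
time: 48.7
tool_pos: [460.3, 362.9, 92.3]
tcp_rot: [-180.0, -0.0, -179.3]
ft_force: [0.1, 0.3, -1.1]
finger_gap: 28.2
grip_force: 89.7
```

```bash
python3 held.py w14; python3 to.py 458.7 365.2 -6 181
```

```text
zt 144.4 144.2 held [451.2 363.5] [91.3 29.6] 0.77
[ 1.5  2.1 98.4] [-0.    -0.    -0.005]
[460.3 363.2  92.4] [-180.    -0.  -179.3] 48.8 28.6 89.70526456832886
```

Emit:
jog_arm(rows=[[[4,2,25],[0,0,-0.005]],[[4,2,50],[0,0,-0.005]],[[4,2,65],[0,0,-0.005]],[[4,2,78],[0,0,-0.005]],[[4,2,87],[0,0,-0.005]],[[4,2,92],[0,0,-0.005]],[[4,2,96],[0,0,-0.005]],[[4,2,98],[0,0,-0.005]],[[4,2,98],[0,0,-0.005]],[[4,2,98],[0,0,-0.005]]])

```text
time: 49.75
tool_pos: [456.0, 366.9, -5.0]
tcp_rot: [180.0, 0.0, -178.8]
ft_force: [0.5, -1.4, -1.3]
finger_gap: 28.8
grip_force: 89.7
```

Emit:
jog_arm(rows=[[[0,0,0],[0,0,0]],[[0,0,0],[0,0,0]],[[0,0,0],[0,0,0]],[[0,0,0],[0,0,0]],[[0,0,-40],[0,0,0]],[[0,0,-90],[0,0,0]],[[0,0,-140],[0,0,0]],[[0,0,-190],[0,0,0]],[[0,0,-230],[0,0,0]],[[0,0,-230],[0,0,0]]], grip=42)

```text
time: 50.75
tool_pos: [458.8, 368.8, 233.2]
tcp_rot: [179.6, 0.6, -178.8]
ft_force: [0.7, 0.5, 0.7]
finger_gap: 41.9
grip_force: 0.0
```

Emit:
jog_arm(rows=[[[-45,-10,0],[0,0,0]],[[-90,-20,0],[0,0,0]],[[-90,-20,0],[0,0,0]],[[-90,-20,0],[0,0,0]]])

```text
time: 51.15
tool_pos: [546.3, 347.7, 222.8]
tcp_rot: [-179.9, -0.1, -178.9]
ft_force: [-0.4, -0.4, -1.1]
finger_gap: 42.1
grip_force: 0.0
```

```bash
python3 look.py wrist w15;  python3 look.py scene s15; python3 look.py top t15
```

```text
[350.  93.] [458.8 368. ] 45.7 [112.6  29.4] 1.4
[184.  69.] [439.4 237.6] 45.5 [63.5 55.6] 60.9
[278. 206.] [548.9 310.6] 45.5 [94.3 29.7] 1.0
[346. 227.] [565.6 368.7] 45.6 [58.3 29.9] 0.3
[196. 183.] [ 442.5 -376.4] 44.4 [53.1 53. ] -70.5
[426. 257.] [442.  238.4] 46.3 [54.8 54.3] -45.2
[477. 297.] [501.6 368.1] 46.2 [193.8  28.8] 0.4
[100. 311.] [ 879.8 -298.1] 59.5 [161.5  80.1] 89.7
[444. 303.] [551.8 310.3] 46.3 [95.2 26. ] 0.3
[463.  89.] [ 881.1 -298.7] 59.5 [159.9  80.8] 89.8
[146. 225.] [567.9 366.4] 46.5 [55.4 27.1] 1.8
[173. 234.] [550.8 308.8] 46.8 [88.5 27.5] 1.7
[144. 269.] [472.  365.3] 46.7 [83.  26.4] 1.7
[206. 286.] [444.7 234.6] 46.6 [56.3 45.1] 60.5
[501. 295.] [ 442.1 -379.4] 44.2 [59.5 51.3] 84.9
```

View pics/s15.png

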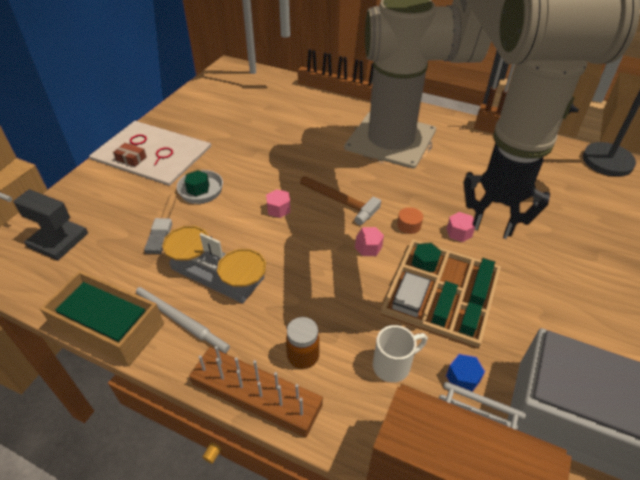

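The scene view shows the tote holding the hex (426,257) and three bars: 114 at (483,283), 60 at (471,319) and 96 at (444,303). The other hex is in the tin (197,183), and the jar and mug are upright. Everything is flat, with tops at about 45 mm and within tolerance, so I'm handing in.

```bash
python3 -c "
from bench import r
print(r.hand_in())"
```

```text
the job is handed in; nothing more can be done
None
```

Job handed in, and no verdict came back: the heavier blank (right pan) is in the square compartment, the lighter one is in the remelt tin, and the 60, 96 and 114 mm bars lie flat in their own compartments (no 78 mm bar was on the bench), with the jar and mug still upright.

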